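# Unlock the draw bench and draw the tube to its mark

### The job

Draw the brass tube through its ring to the set length. First free the drive: pull the black spring-loaded lock screw on the gearbox's sloping front straight out until its thread can catch, and unscrew it anticlockwise all the way to its stop so that it stays out by itself; then wind the crank clockwise for a few turns, keeping it seated on its square, until the white index line on the carriage stands level with the red pointer. Let go of everything, and leave the pointer and the things lying on the bench as they are.

Things in the scene. Friction and masses are not known exactly. Their poses are not given: they have to be found in the camera images.
- draw_bench: hand draw bench, green, fixed to the workbench, 340 mm long, at a place and yaw that vary. Origin on the workbench top, straight below the crank shaft's axis. Its x axis points away from the robot side, y along the bed to the left, z up. Gearbox: y -65 to 65, x -108 to 58, 98 mm high, with a front face that slopes 25 degrees from level towards -x. Bed with carriage and ring block (133 mm high) at y 65 to 280, x -68 to 60; the tube sticks out to y 330.
- lock_knob (a point): centre of the lock screw's black fluted knob, 39 mm in diameter and 28 mm long, on the sloping face; the point moves with the knob. Its z axis is the screw's axis, pointing out of the face: in the draw bench's frame (-0.423, 0, 0.906), 25 degrees from vertical. The knob's underside is 16 mm off the sloping face when the screw is in, with a brass bush of 38 mm diameter (12 mm high) below it. The crank arm stands to the back right at the start, away from the knob.
- lock_pull (a joint): how far the lock screw is drawn out along its axis, m: 0 = in, held by its spring (4 N at 0, 8 N when out), 0.0165 = hard stop. Below 0.012 a lug in a slot keeps it from turning, and its nose locks the crank shaft; from 0.012 on its thread can catch. Once the screw is turned more than about 0.5 rad the thread holds it out by itself.
- lock_screw (a joint): angle of the lock screw, rad: 0 at the start, grows anticlockwise seen from outside, hard stop at 2.8. The thread draws the screw out 6 mm a turn (about 2.7 mm in all); turning takes less than 0.1 N m.
- crank_shaft (a joint): angle of the crank shaft, rad: 0 at the start, grows clockwise seen from above. Turning takes about 0.1 N m. One turn moves the carriage 20 mm.
- crank_hub (a point): centre of the loose crank's hub (45 mm diameter, 29 mm high), which sits on the shaft's 20 mm square end with 0.75 mm clearance all round; nothing holds it down, so it comes off if lifted 20 mm. On the shaft axis, 129 mm above the workbench top. x axis: along the crank arm. The arm's top is 136 mm above the workbench top.
- grip_centre (a point): centre of the crank's upright dark wooden grip, which turns freely on its pin: 23 mm diameter, 52 mm high (its foot at 142 mm, top at 194 mm above the workbench top), 60 mm from the shaft axis. At the start it is to the back right of the shaft: draw bench frame (0.042, -0.042).
- carriage (a joint): how far the carriage has been drawn towards the gearbox (draw bench -y), m; 0 at the start, driven only by the crank shaft.
- index_line (a point): front top end of the white index line across the dark blue carriage, 75 mm above the workbench top; moves with the carriage.
- red_pointer (a point): tip of the red pointer on the rod along the bed's front edge, 75 mm above the workbench top, set at a place that varies 34 to 54 mm along the draw bench's -y from where the index line starts. y axis: along the bed, to the left.
- white_bottle: white plastic bottle with black cap, 42 mm diameter, 109 mm high, standing right of the draw bench; leave alone. Origin at its foot.
- hide_mallet: rawhide mallet, 219 mm, lying to the right; leave alone. Origin at its underside.
- nose_pliers: long-nose pliers, 148 mm, lying in front; leave alone. Origin at their underside.
- slide_leg_a: nickel tube, 112 mm, lying in front of the bed; leave alone. Origin at its underside.
- slide_leg_b: slide tube with ball stop, 118 mm, lying in front of the bed; leave alone. Origin at its underside.
Mind the look-alikes: they are no part of the job. Of the things that look like the part that bears crank_hub, the larger one is meant.

How it is judged:
By the outcome, as a careful person would: the job done as asked, in the order asked, and still so for the second after the job is handed in, with the robot touching nothing.
It also fails if it takes over 72 s, if anything falls off the work surface, if the arm or the gripper's body presses on something with over 40 N, if the wrist force passes 120 N, or if a joint passes its speed limit or range.

### The arm

A 7-joint arm with a two-finger parallel gripper is mounted at the origin on a cart in front of the work surface, level with it; the furniture and walls round the work are solid. World frame = base frame: x ahead of the robot, y to its left, z up, the work surface at z = 0. Lengths are in m, angles in rad, forces in N, time in s.
With the tool pointing down it reaches from about 0.4 to 0.875 m from the base axis. Payload 6.5 kg.
Tool frame: the origin (TCP) lies at the centre of the arm's flange, where the gripper is bolted on; the fingertips stand 173 mm ahead of it and the grasp point (between the pads) lies 155 mm ahead of it (hold_point_z is the distance from the TCP to the grasp point, in m); z points along the fingers, x is the direction in which the jaws open and shut, and the axes are right-handed (so a half turn about z gives the same grasp; the last joint's range is limited). The gripper opens to 85 mm and grips with 20 to 120 N. Pads are 22 mm wide; open, the fingers measure 114 mm over their backs; the gripper's body (76 mm by 85 mm) begins 54 mm behind the grasp point. The pads swing forward as they close: fully open they stand 13 mm farther back than shut.
Start: joints at [-1.357, 0.536, -0.004, 1.538, 0.003, 1.067, -0.071], TCP at [0.179, 0.625, 0.405] pointing down, gripper open.
Joint ranges: [-2.7, 2.7], [-0.37, 2.16], [-1.27, 1.26], [0.24, 2.4], [-1.31, 4.45], [0.19, 1.91], [-2.76, 2.76]. Speed limits (rad/s): [2.39, 2.39, 3.14, 3.14, 3.14, 3.14, 3.14].

### API

Orientations are given as a unit quaternion [x, y, z, w].
In Python, from rig import get_obs, snapshot, close_job, recognise, mark_of, hold_point_z gives the robot as it stands.
- The arm moves only by the tool drive_tool, never from a script. Its arguments are lists of equal length, an entry for each row: "dp": the shift along the world's x, y, z in mm, a list of three; "rot": the turn, a rotation vector about the world's x, y, z in rad, a list of three; "grip": the opening in per cent of the stroke, from 0 (shut) to 100 (fully open). A call has 1 to 20 rows; each row is the pose to reach, as a shift and turn from the pose commanded when the call began; what a row does not reach only later rows make up. A row lasts 1/10 s, in which the tool goes at most 50 mm and 8.59 degrees, less where a joint would pass 70% of its speed; a pose out of reach is approached as far as the arm can. A call with a gripper value outside its range is refused whole. The fingers move at their own pace and stop on an object; the grip force is fixed at half the most. Time passes only in rows, so rows that repeat a pose let the fingers close. It gives the time, the measured TCP pose, the force and the opening at its end, in the units of the state.
- get_obs(): the state, without advancing time (a new reading comes with each control period).
- snapshot(name): name is "side" or "top"; returns a dict with "image" (400x640x3 uint8, red, green, blue), "z_map" (400x640 float32, m along the optical axis (not along the pixel's ray), 0 where there is no reading), "vertical_fov" (degrees; the focal length in pixels is half the picture's height over the tangent of half this angle, whatever the lens; pixels are square), "cx", "cy" (the principal point, pixels), "camera_from_world" (4x4, takes a point from world to camera coordinates). Camera axes: x right, y up, looking along -z (the intrinsics and any distortion apply to the point x, -y, -z); pixel columns grow to the right and rows downward; lengths in m; the calibration is good to about 2 mm. A picture is of the moment at which its call begins.
- close_job(): hands the job in, once; it reports no verdict.
Trained networks look in the newest picture that a camera, given by its name, has taken for a name from the list of things; names that differ only in an ending like _2 or _b are one class to them, and where a whole thing is asked for, a point or a joint stands for the part that bears it (a point fixed in the world has none). Each returns a list of dicts, best first, with "p" (0 to 1); they miss things now and then, are a little off and sometimes report something else, mostly with a low value. They report only what shows in the picture. A call takes as long as a camera call. They do not tell look-alikes from the thing itself.
- recognise(camera, query): "centre" ([x, y, z] in m, in the coordinates of the camera as it stood for that picture, good to about 4 mm: the middle of the surface that is visible of it).
- mark_of(camera, query): "centre" ([x, y, z] in m, in the coordinates of the camera as it stood for that picture, good to about 4 mm: a listed point, or the origin of a listed thing).
The state is a dict: "clock": time; "qpos": joint angles; "joint_velocities": joint speeds; "joint_efforts": joint torques, N m; "position": TCP position; "ee_rot": TCP orientation; "force": force on the tool from outside, world axes, zero at the start; "moment": the same for the moment, N m; "grip_width": finger opening in m.
Only numpy, scipy, OpenCV 4.12 (cv2) and the standard library are available. Lean on these libraries where they do the work, as an engineer would, in place of code of your own. Each camera call takes 0.05 s, during which the arm holds its last target.

## Working session

There is one attempt and no reset: what is moved stays moved. The work goes in short steps, Python scripts to look and compute and a tool call to move; the robot and the scene stay as the last step left them, time stands still between calls to the robot, and variables do not carry over. Pictures are saved under pics/ and viewed, and the job is handed in when it is done.

Besides the shell and the picture viewer there is one more tool, called as name(argument=value, ...), one argument or row to a line, values as JSON. drive_tool: Moves the arm, as the interface text tells. Its arguments: {"type":"object","properties":{"dp":{"type":"array"},"rot":{"type":"array"},"grip":{"type":"array"}},"required":["dp","rot","grip"]}

```bash
ls; mkdir -p pics; cat > h.py <<'E'
import numpy as np, cv2
from rig import *
def K(s):
    f=s["image"].shape[0]/2/np.tan(np.radians(s["vertical_fov"])/2); return f,s["cx"],s["cy"]
def c2w(s,p):
    T=np.linalg.inv(s["camera_from_world"]); return (T@np.r_[p,1])[:3]
def px2w(s,u,v,z=None):
    f,cx,cy=K(s); d=s["z_map"][int(round(v)),int(round(u))] if z is None else z
    return c2w(s,[(u-cx)/f*d,-(v-cy)/f*d,-d])
def ray_at_z(s,u,v,h):
    f,cx,cy=K(s); T=np.linalg.inv(s["camera_from_world"]); o=T[:3,3]; d=T[:3,:3]@np.array([(u-cx)/f,-(v-cy)/f,-1]); return o+d*(h-o[2])/d[2]
def w2px(s,p):
    f,cx,cy=K(s); q=s["camera_from_world"]@np.r_[p,1]; return cx+f*q[0]/-q[2], cy-f*q[1]/-q[2]
def save(s,n,crop=None,k=1):
    im=s["image"][:,:,::-1]
    if crop: a,b,c,d=crop; im=im[b:d,a:c]
    if k!=1: im=cv2.resize(im,None,fx=k,fy=k,interpolation=cv2.INTER_CUBIC)
    cv2.imwrite("pics/"+n,im)
E
python3 - <<'E'
from h import *
np.set_printoptions(precision=4,suppress=True)
print(hold_point_z if not callable(hold_point_z) else hold_point_z())
for c in ["top","side"]:
    s=snapshot(c); save(s,c+"0.png"); np.savez(c+"0.npz",**s)
    print(c,{k:s[k] for k in s if k not in("image","z_map")})
    for q in ["draw_bench","lock_knob","crank_hub","grip_centre","index_line","red_pointer","white_bottle"]:
        try:
            print(q,[(round(r["p"],2),c2w(s,r["centre"]),np.round(w2px(s,c2w(s,r["centre"])))) for r in mark_of(c,q)[:3]])
        except Exception as e: print(q,e)
print(get_obs())
E
```

```text
pics
0.1547
top {'vertical_fov': 47.31774450583201, 'cx': 314.72850888856755, 'cy': 194.57540666416276, 'camera_from_world': array([[ 0.4462, -0.8949,  0.0059, -0.2703],
       [ 0.866 ,  0.4335,  0.2492, -0.472 ],
       [-0.2256, -0.1061,  0.9684, -1.0996],
       [ 0.    ,  0.    ,  0.    ,  1.    ]])}
draw_bench [(0.68, array([ 0.6393,  0.0839, -0.0035]), array([293., 152.]))]
lock_knob [(0.53, array([0.5632, 0.0504, 0.1006]), array([289., 169.]))]
crank_hub [(0.87, array([0.6408, 0.0896, 0.1248]), array([289., 133.])), (0.82, array([ 0.4924, -0.1816,  0.016 ]), array([358., 241.]))]
grip_centre [(0.53, array([0.6964, 0.0671, 0.1666]), array([307., 111.])), (0.31, array([ 0.6404,  0.0845, -0.0009]), array([293., 151.]))]
index_line [(0.87, array([0.5188, 0.2404, 0.0727]), array([216., 156.]))]
red_pointer [(0.57, array([0.5333, 0.1934, 0.077 ]), array([234., 158.])), (0.33, array([0.5659, 0.0487, 0.1027]), array([290., 168.]))]
white_bottle [(0.71, array([ 0.6081, -0.3397, -0.004 ]), array([430., 230.]))]
side {'vertical_fov': 51.03706409244556, 'cx': 319.5422328017837, 'cy': 197
[... 692 characters left out ...]
rray([319., 204.]))]
index_line []
red_pointer [(0.64, array([0.533 , 0.1898, 0.0714]), array([297., 270.]))]
white_bottle [(0.94, array([ 0.6102, -0.3346, -0.0014]), array([307., 182.]))]
{'clock': 0.8, 'qpos': array([-1.3572,  0.5364, -0.0044,  1.5379,  0.0026,  1.0673, -0.0712]), 'joint_velocities': array([-0.0002, -0.0003,  0.0002,  0.0006, -0.0016,  0.0015,  0.0009]), 'joint_efforts': array([ -0.0005, -58.3288,   1.0475, -25.9425,   0.0124,   0.0016,
         0.    ]), 'position': array([0.1795, 0.6247, 0.4047]), 'ee_rot': array([0.7988, 0.6016, 0.    , 0.    ]), 'force': array([ 0.4228, -0.405 ,  0.1657]), 'moment': array([ 0.0039, -0.0096, -0.0191]), 'grip_width': 0.08530944244598915}
```

View pics/top0.png

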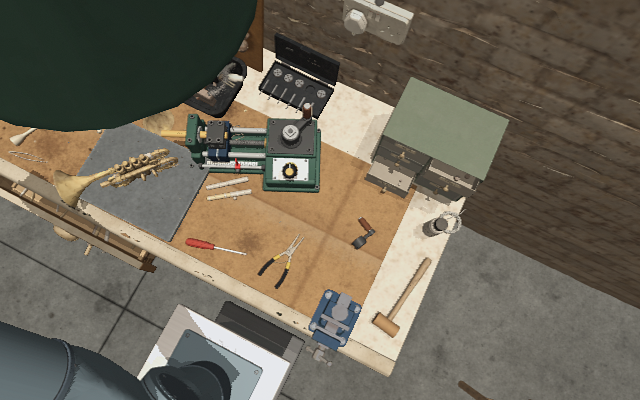

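View pics/side0.png

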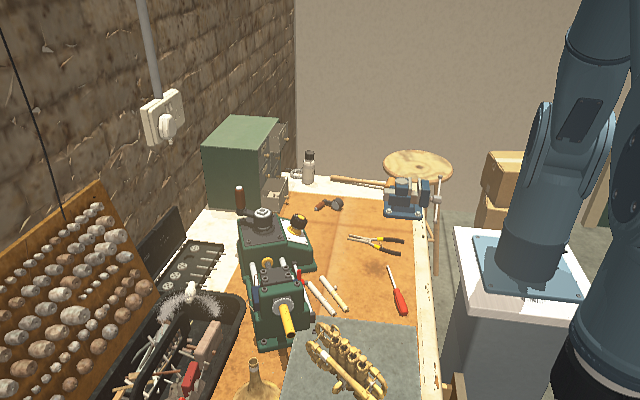

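```bash
python3 - <<'E'
from h import *
s=dict(np.load("top0.npz")); save(s,"top0c.png",(190,80,390,230),4)
s=dict(np.load("side0.npz")); save(s,"side0c.png",(180,150,380,300),4)
E
```

```text
(no output)
```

View pics/top0c.png

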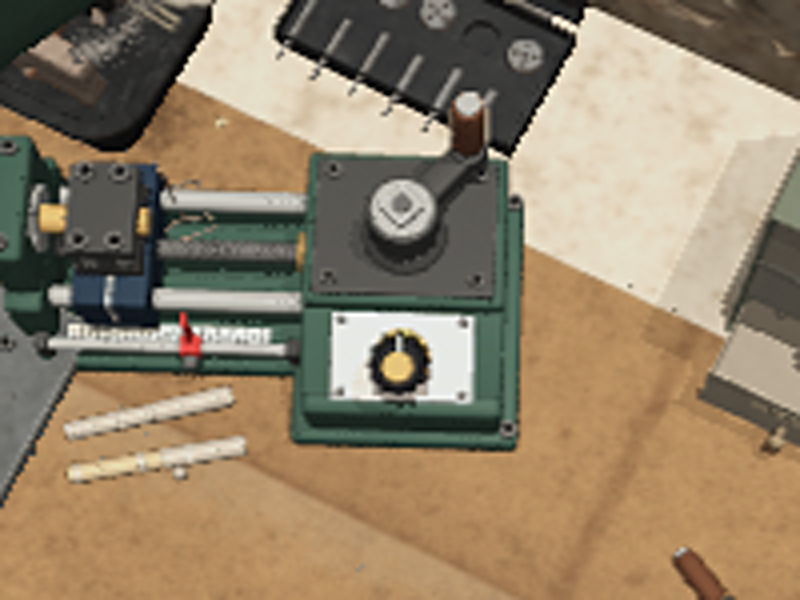

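View pics/side0c.png

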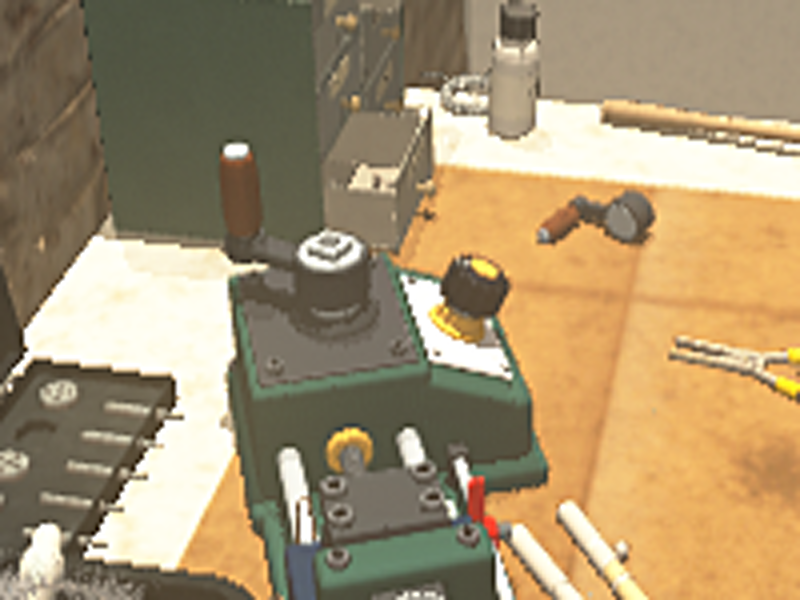

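The top view shows the draw bench at about (290,150): crank hub at (289,133), grip at (307,108), black knob on the white sloping plate at (289,170), index line about (217,154), red pointer about (236,159). Look-alikes: the small loose crank lying at (360,240), the knob on the wall switch at (357,20), and the blue vice at (335,315). By description I want the hub at (289,133) and the black fluted knob at (289,170), both on the green gearbox. The crop confirms this. Next I'll get the yaw and positions more precisely.

```bash
python3 - <<'E'
from h import *
np.set_printoptions(precision=4,suppress=True)
for c in ["top","side"]:
    s=dict(np.load(c+"0.npz"))
    f,cx,cy=K(s); z=s["z_map"]; v,u=np.indices(z.shape); 
    P=np.stack([(u-cx)/f*z,-(v-cy)/f*z,-z],-1); T=np.linalg.inv(s["camera_from_world"]); W=P@T[:3,:3].T+T[:3,3]
    ok=(z>0)&(np.hypot(W[...,0]-.61,W[...,1]-.07)<.16)
    top=ok&(abs(W[...,2]-.098)<.006)
    r=cv2.minAreaRect(np.float32(W[top][:,:2]*1000)); print(c,"top n",top.sum(),"z",np.median(W[top][:,2]),"rect",r)
    # slope
    img=s["image"].astype(int); white=(img.min(-1)>150)
    m=ok&white&(W[...,2]>.03)&(W[...,2]<.1)&(np.hypot(W[...,0]-.56,W[...,1]-.05)<.06)
    Q=W[m]
    for _ in range(4):
        c0=Q.mean(0); n=np.linalg.svd(Q-c0)[2][2]; n*=np.sign(n[2]); d=(Q-c0)@n; Q=Q[abs(d)<2.5*d.std()+1e-4]
    print("slope n",len(Q),c0,n,"tilt",np.degrees(np.arccos(n[2])),"yaw",np.degrees(np.arctan2(-n[1],-n[0])),d.std())
    # knob cap: points 35-50 mm off face plane
    h=(W-c0)@n
    m=ok&(h>.038)&(h<.05)&(np.hypot(W[...,0]-.555,W[...,1]-.045)<.04)&(W[...,2]<.135)
    print("knob cap",m.sum(),W[m].mean(0),np.median(h[m]),"px",u[m].mean(),v[m].mean(), u[m].min(),u[m].max(),v[m].min(),v[m].max())
    a=np.unravel_index(0,(1,))
    m=ok&(abs(W[...,2]-.143)<.006)&(np.hypot(W[...,0]-.64,W[...,1]-.088)<.04)
    print("hub top",m.sum(),W[m].mean(0),W[m].min(0),W[m].max(0))
    m=ok&(abs(W[...,2]-.18)<.02)&(np.hypot(W[...,0]-.695,W[...,1]-.067)<.04)
    print("grip",m.sum(),W[m].mean(0),W[m].max(0),W[m].min(0))
E
```

```text
top top n 1409 z 0.09738415787342469 rect ((622.0181884765625, 77.54186248779297), (150.180419921875, 128.69833374023438), 24.8867244720459)
slope n 534 [0.5745 0.0532 0.0769] [-0.3779 -0.184   0.9074] tilt 24.85481600096169 yaw 25.968676637636825 0.002221426910958555
knob cap 171 [0.556  0.0469 0.115 ] 0.042778563149909264 px 288.812865497076 170.69590643274853 281 296 164 178
hub top 233 [0.6384 0.0837 0.1427] [0.6164 0.0631 0.1372] [0.6754 0.1074 0.1489]
grip 110 [0.6923 0.0663 0.1839] [0.7051 0.078  0.199 ] [0.6844 0.0574 0.1606]
side top n 1111 z 0.09870802520840394 rect ((615.1776733398438, 79.53236389160156), (161.99209594726562, 130.7584686279297), 24.772619247436523)
slope n 215 [0.5711 0.0681 0.0808] [-0.3826 -0.1821  0.9058] tilt 25.068355043621843 yaw 25.451820111106947 0.0008562741204292693
knob cap 86 [0.5543 0.0524 0.1166] 0.042154720215422076 px 299.8837209302326 217.67441860465115 293 306 213 222
hub top 155 [0.6361 0.0937 0.1428] [0.6153 0.0637 0.137 ] [0.6764 0.1093 0.1484]
grip 151 [0.6934 0.0755 0.1809] [0.7064 0.0833 0.1987] [0.6838 0.0618 0.1601]
```

```bash
cat >> h.py <<'E'
from scipy.spatial.transform import Rotation as Rn
YAW=np.radians(25.2)
KNOB=np.array([.561,.050,.103]); HUB=np.array([.639,.087,.129])
def B(yaw=YAW): return np.array([[np.cos(yaw),-np.sin(yaw),0],[np.sin(yaw),np.cos(yaw),0],[0,0,1]])
NK=B()@np.array([-.42262,0,.90631])
def Rtool(zt,xt):
    zt=zt/np.linalg.norm(zt); xt=xt-zt*(xt@zt); xt/=np.linalg.norm(xt); return np.stack([xt,np.cross(zt,xt),zt],1)
def delta(o,p,R):
    """dp mm, rotvec from obs pose"""
    R0=Rn.from_quat(o["ee_rot"]); return (p-o["position"])*1000,(Rn.from_matrix(R)*R0.inv()).as_rotvec()
E
python3 - <<'E'
from h import *
np.set_printoptions(precision=4,suppress=True)
s=dict(np.load("top0.npz"))
for u,v in [(100,60),(150,30),(200,60),(230,20),(60,110)]: print(u,v,s["z_map"][v,u],px2w(s,u,v))
o=get_obs()
xs=B()@np.array([0,-1,0])
print(delta(o,KNOB+NK*(.1547+.06),Rtool(-NK,xs)), delta(o,np.array([.46,.01,.38]),Rtool(np.array([0,0,-1.]),xs)))
print(KNOB+NK*(.1547+.06))
E
```

```text
100 60 0.17445639 [ 0.3286 -0.0398  1.0275]
150 30 0.17647474 [ 0.3478 -0.0507  1.0287]
200 60 0.20493664 [ 0.3569 -0.06    1.0004]
230 20 0.20869252 [ 0.3802 -0.0626  1.0016]
60 110 0.19064498 [ 0.3074 -0.0233  1.0076]
(array([ 299.3989, -613.3499, -107.101 ]), array([ 0.5606,  0.045 , -2.3741])) (array([ 280.4997, -614.7162,  -24.6857]), array([ 0.   ,  0.   , -2.422]))
[0.4789 0.0114 0.2976]
```

drive_tool(
  dp=[
    [10,-22,-1],
    [28,-60,-2],
    [46,-100,-4],
    [64,-140,-6],
    [82,-180,-7],
    [100,-220,-9],
    [118,-260,-10],
    [137,-300,-12],
    [155,-340,-14],
    [173,-380,-15],
    [192,-420,-17],
    [210,-460,-18],
    [228,-500,-20],
    [246,-540,-22],
    [264,-575,-23],
    [274,-600,-24],
    [280,-615,-25],
    [280,-615,-25],
    [280,-615,-25],
  ],
  rot=[
    [0,0,-0.1],
    [0,0,-0.24],
    [0,0,-0.38],
    [0,0,-0.53],
    [0,0,-0.67],
    [0,0,-0.82],
    [0,0,-0.96],
    [0,0,-1.11],
    [0,0,-1.25],
    [0,0,-1.4],
    [0,0,-1.54],
    [0,0,-1.69],
    [0,0,-1.83],
    [0,0,-1.98],
    [0,0,-2.12],
    [0,0,-2.26],
    [0,0,-2.4],
    [0,0,-2.422],
    [0,0,-2.422],
  ],
  grip=[100,100,100,100,100,100,100,100,100,100,100,100,100,100,100,100,100,100,100],
)

```text
clock: 2.7
position: [0.4594, 0.0101, 0.3797]
ee_rot: [0.845, -0.535, -0.0, 0.0]
force: [-0.6, 0.1, -0.1]
grip_width: 0.0853
```

```bash
python3 - <<'E'
from h import *
np.set_printoptions(precision=4,suppress=True)
o=get_obs(); print(o)
xs=B()@np.array([0,-1,0])
R=Rtool(-NK,xs)
print(delta(o,KNOB+NK*(.1547+.06),R),delta(o,KNOB+NK*(.1547),R))
E
```

```text
{'clock': 2.7, 'qpos': array([-0.7321,  0.2978,  0.7305,  2.0797, -0.2627,  0.8548, -0.9783]), 'joint_velocities': array([-0.0119, -0.0076, -0.0227,  0.0045,  0.0008,  0.0024,  0.0214]), 'joint_efforts': array([  0.934 , -31.2589,   6.33  , -21.7209,   0.0451,  -0.0441,
        -0.2739]), 'position': array([0.4594, 0.0101, 0.3797]), 'ee_rot': array([ 0.8448, -0.5351, -0.0002,  0.    ]), 'force': array([-0.5531,  0.1182, -0.1203]), 'moment': array([-0.0329,  0.0383,  0.0058]), 'grip_width': 0.08526573058973261}
(array([ 19.4952,   1.2668, -82.0756]), array([ 0.186 , -0.3949, -0.0018])) (array([  42.4391,   12.0634, -136.4542]), array([ 0.186 , -0.3949, -0.0018]))
```

drive_tool(
  dp=[
    [4,0,-14],
    [7,0,-28],
    [10,1,-42],
    [14,1,-56],
    [17,1,-70],
    [19.5,1.3,-82],
    [19.5,1.3,-82],
    [19.5,1.3,-82],
  ],
  rot=[
    [0.031,-0.066,0],
    [0.062,-0.132,0],
    [0.093,-0.198,-0.001],
    [0.124,-0.264,-0.001],
    [0.155,-0.33,-0.002],
    [0.186,-0.395,-0.002],
    [0.186,-0.395,-0.002],
    [0.186,-0.395,-0.002],
  ],
  grip=[85,85,85,85,85,85,85,85],
)

```text
clock: 3.5
position: [0.4788, 0.011, 0.298]
ee_rot: [0.824, -0.524, 0.115, -0.183]
force: [0.8, 0.3, 0.0]
grip_width: 0.0725
```

```bash
python3 - <<'E'
from h import *
np.set_printoptions(precision=4,suppress=True)
o=get_obs(); print(o["position"],o["qpos"],o["force"],o["moment"],o["grip_width"])
R=Rn.from_quat(o["ee_rot"]).as_matrix(); print(R, NK)
print(delta(o,KNOB+NK*(.1547),Rtool(-NK,B()@np.array([0,-1,0]))))
for c in ["top","side"]:
    s=snapshot(c); save(s,c+"1.png",(190,80,390,230) if c=="top" else (180,130,380,280),4); print(w2px(s,KNOB),w2px(s,o["position"]+R[:,2]*.1547))
E
```

```text
[0.4788 0.011  0.298 ] [-0.2366  0.3597  0.2028  2.2285 -1.0008  0.2719 -0.2577] [0.7833 0.3061 0.0274] [-0.2351  0.4152  0.0036] 0.07250111143697237
[[ 0.4245 -0.8213  0.3811]
 [-0.9054 -0.3844  0.1801]
 [-0.0014 -0.4215 -0.9068]] [-0.3824 -0.1799  0.9063]
(array([ 23.0442,  11.1767, -54.7697]), array([-0.0007, -0.0017,  0.0014]))
(np.float64(288.8678472663249), np.float64(169.88122596521077)) (np.float64(287.4075874265682), np.float64(173.33698775938694))
(np.float64(297.4496670477932), np.float64(221.47787532437562)) (np.float64(307.6558668795742), np.float64(201.04372164029675))
```

View pics/top1.png

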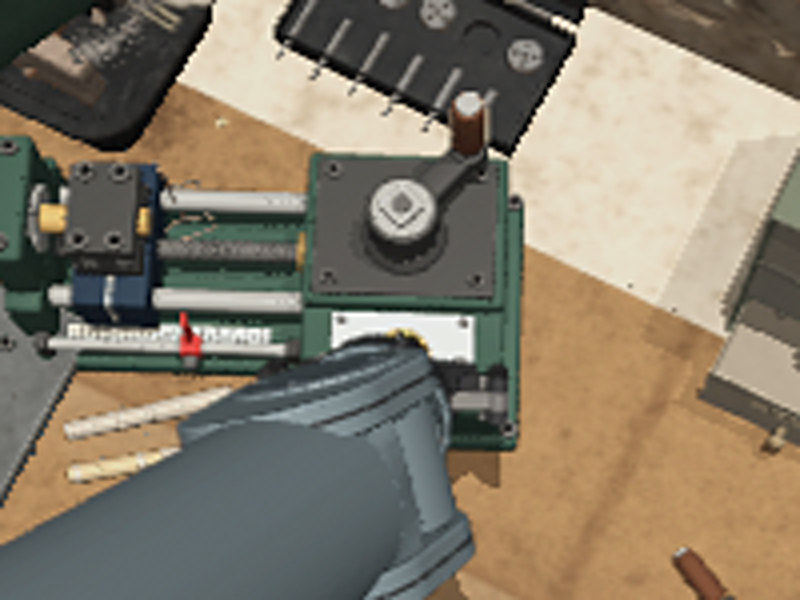

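View pics/side1.png

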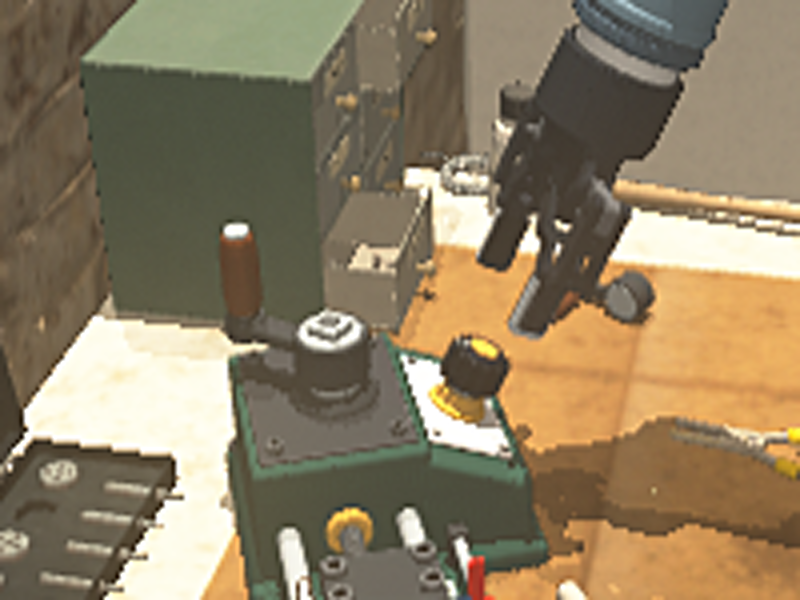

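The side view shows the open fingers lined up with the knob along its axis, with the knob at (475,365) in the crop. Moving in.

drive_tool(
  dp=[
    [4,2,-9],
    [8,4,-18],
    [12,6,-27],
    [15,7.3,-36],
    [19,9,-45],
    [23,11.2,-54.8],
    [23,11.2,-54.8],
    [23,11.2,-54.8],
  ],
  rot=[
    [0,0,0],
    [0,0,0],
    [0,0,0],
    [0,0,0],
    [0,0,0],
    [0,0,0],
    [0,0,0],
    [0,0,0],
  ],
  grip=[85,85,85,85,85,85,85,85],
)

```text
clock: 4.4
position: [0.5043, 0.0222, 0.2458]
ee_rot: [0.825, -0.523, 0.114, -0.182]
force: [-0.1, 0.6, 0.5]
grip_width: 0.0728
```

```bash
python3 - <<'E'
from h import *
np.set_printoptions(precision=4,suppress=True)
o=get_obs(); print(o["position"],o["qpos"],o["force"],o["moment"],o["grip_width"])
print(delta(o,KNOB+NK*(.1547),Rtool(-NK,B()@np.array([0,-1,0]))))
s=snapshot("side"); save(s,"side2.png",(240,170,340,245),8)
E
```

```text
[0.5043 0.0222 0.2458] [-0.1541  0.499   0.0829  2.1824 -1.303   0.1927  0.0391] [-0.0677  0.5581  0.5001] [-0.2062  0.4418 -0.0031] 0.07277301262574497
(array([-2.445 , -0.0455, -2.6016]), array([-0.    , -0.0043, -0.0004]))
```

View pics/side2.png

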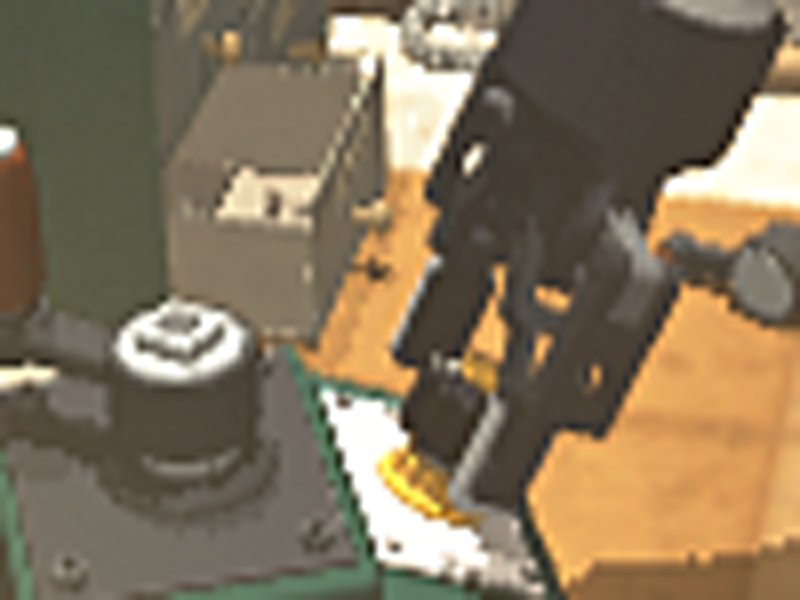

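The approach is stopped by the limits of joints 5 and 6. I'll back off a few mm along the axis and ease the tilt slightly.

drive_tool(
  dp=[
    [0.7,0.3,3.7],
    [1.5,0.7,7.4],
    [1.5,0.7,7.4],
    [1.5,0.7,7.4],
  ],
  rot=[
    [-0.006,0.014,0],
    [-0.0128,0.0271,0],
    [-0.0128,0.0271,0],
    [-0.0128,0.0271,0],
  ],
  grip=[85,85,85,85],
)

```text
clock: 4.85
position: [0.5055, 0.0226, 0.2533]
ee_rot: [0.827, -0.525, 0.107, -0.17]
force: [-1.1, -0.2, 0.1]
grip_width: 0.0727
```

```bash
cat > kn.py <<'E'
from h import *
np.set_printoptions(precision=4,suppress=True)
o=get_obs(); print(o["clock"],o["position"],o["qpos"],o["force"],o["moment"],o["grip_width"])
R=Rn.from_quat(o["ee_rot"]).as_matrix(); g=o["position"]+R[:,2]*.1547-KNOB
up=B()@np.array([.90631,0,.42262]); yb=B()[:,1]
print("grasp rel knob: upslope %.1f by %.1f out %.1f mm"%(g@up*1e3,g@yb*1e3,g@NK*1e3),"axis tilt err",R[:,2]@up,R[:,2]@yb, "jaw ang",np.degrees(np.arctan2(R[:,0]@yb,R[:,0]@up)))
E
python3 kn.py
```

```text
4.85 [0.5055 0.0226 0.2533] [-0.2668  0.4921  0.2153  2.1739 -1.1795  0.2548 -0.106 ] [-1.055  -0.2414  0.0782] [-0.14    0.3473  0.0316] 0.07270071116673785
grasp rel knob: upslope 2.3 by -1.0 out 7.7 mm axis tilt err -0.03302936457449445 0.0014932406668674814 jaw ang -90.06666186128942
```

drive_tool(
  dp=[
    [-1.4,0.5,-3.2],
    [-1.4,0.5,-3.2],
    [-1.4,0.5,-3.2],
  ],
  rot=[
    [0,0,0],
    [0,0,0],
    [0,0,0],
  ],
  grip=[85,85,85],
)

```text
clock: 5.15
position: [0.5038, 0.0227, 0.2494]
ee_rot: [0.827, -0.526, 0.106, -0.169]
force: [0.8, -0.8, 0.5]
grip_width: 0.0726
```

```bash
python3 kn.py; python3 - <<'E'
from h import *
s=snapshot("side"); save(s,"side3.png",(240,170,340,245),8)
E
```

```text
5.15 [0.5038 0.0227 0.2494] [-0.2537  0.4973  0.1986  2.1777 -1.1995  0.2451 -0.0853] [ 0.7643 -0.756   0.5069] [-0.1343  0.4163 -0.014 ] 0.0725959169352677
grasp rel knob: upslope -0.8 by -0.1 out 4.9 mm axis tilt err -0.03433627299407432 0.0020520472315679146 jaw ang -90.15580779987809
```

View pics/side3.png

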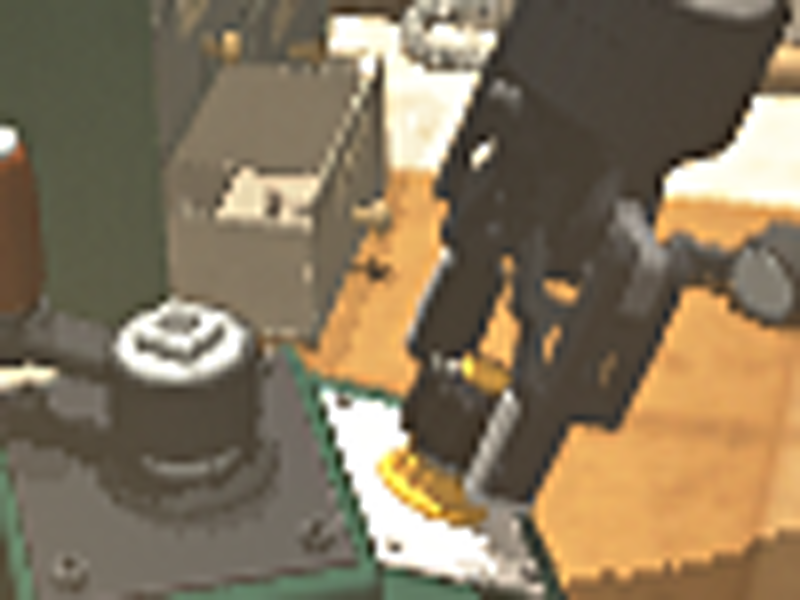

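The near finger stands beside the knob, with its tip at about (485,490) just above the bush. Closing the gripper.

drive_tool(
  dp=[
    [0,0,0],
    [0,0,0],
    [0,0,0],
    [0,0,0],
    [0,0,0],
    [0,0,0],
  ],
  rot=[
    [0,0,0],
    [0,0,0],
    [0,0,0],
    [0,0,0],
    [0,0,0],
    [0,0,0],
  ],
  grip=[10,10,10,10,10,10],
)

```text
clock: 5.8
position: [0.5041, 0.0224, 0.25]
ee_rot: [0.827, -0.526, 0.107, -0.169]
force: [-2.5, -2.2, 5.1]
grip_width: 0.0376
```

```bash
python3 kn.py
```

```text
5.8 [0.5041 0.0224 0.25  ] [-0.255   0.4963  0.2005  2.1774 -1.1991  0.2452 -0.0856] [-2.4553 -2.1947  5.14  ] [-0.3275  0.4328  0.0013] 0.03757345906222339
grasp rel knob: upslope -0.3 by -0.6 out 5.4 mm axis tilt err -0.03345658717199159 0.0008340107905738877 jaw ang -90.14329115198981
```

drive_tool(
  dp=[
    [-1.2,-0.5,2.7],
    [-2.3,-1.1,5.4],
    [-3.4,-1.6,8.1],
    [-4.6,-2.2,10.9],
    [-5.2,-2.4,12.2],
    [-5.2,-2.4,12.2],
    [-5.2,-2.4,12.2],
  ],
  rot=[
    [0,0,0],
    [0,0,0],
    [0,0,0],
    [0,0,0],
    [0,0,0],
    [0,0,0],
    [0,0,0],
  ],
  grip=[10,10,10,10,10,10,10],
)

```text
clock: 6.5
position: [0.4991, 0.0202, 0.262]
ee_rot: [0.827, -0.526, 0.107, -0.169]
force: [5.9, -2.0, -8.7]
grip_width: 0.0378
```

```bash
python3 kn.py;  python3 - <<'E'
from h import *
s=snapshot("side"); save(s,"side4.png",(240,170,340,245),8)
print([(r["p"],(c2w(s,r["centre"])-KNOB)*1e3) for r in mark_of("side","lock_knob")])
E
```

```text
6.5 [0.4991 0.0202 0.262 ] [-0.2916  0.4683  0.2486  2.188  -1.1524  0.2701 -0.1328] [ 5.8696 -1.968  -8.71  ] [-0.7795 -0.0977 -0.2946] 0.03784234892198367
grasp rel knob: upslope -0.3 by -0.5 out 18.6 mm axis tilt err -0.03384023192832376 0.0005436782864586076 jaw ang -90.11882576291381
[(0.4, array([-6.57211176, -2.25542892, 13.11095106]))]
```

View pics/side4.png

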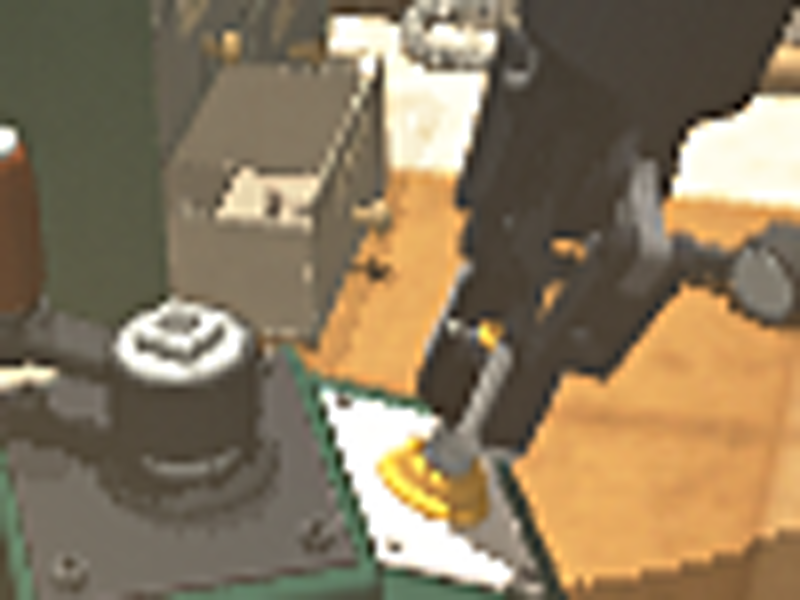

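drive_tool(
  dp=[
    [-1.2,-0.6,-0.6],
    [-2.5,-1.2,-1.3],
    [-2.5,-1.2,-1.3],
  ],
  rot=[
    [0.004,-0.009,0],
    [0.0085,-0.018,0],
    [0.0085,-0.018,0],
  ],
  grip=[10,10,10],
)

```text
clock: 6.9
position: [0.4963, 0.0188, 0.2605]
ee_rot: [0.825, -0.525, 0.112, -0.177]
force: [5.9, -2.0, -7.3]
grip_width: 0.0376
```

```bash
python3 kn.py;  python3 - <<'E'
from h import *
o=get_obs(); print(-Rn.from_quat(o["ee_rot"]).as_matrix()[:,2], NK)
E
```

```text
6.9 [0.4963 0.0188 0.2605] [-0.2376  0.4632  0.1885  2.1989 -1.222   0.2422 -0.0529] [ 5.8884 -1.9642 -7.2514] [-0.8341  0.1888 -0.2708] 0.03757884728711174
grasp rel knob: upslope -0.7 by -0.5 out 18.4 mm axis tilt err -0.014067889776114745 0.0008689656820843126 jaw ang -90.15007340378692
[-0.37045262 -0.17528214  0.91216283] [-0.38239801 -0.17994284  0.90631   ]
```

drive_tool(
  dp=[
    [0,0,0.1],
    [-0.1,0,0.2],
    [-0.1,-0.1,0.4],
    [-0.2,-0.1,0.5],
    [-0.3,-0.1,0.6],
    [-0.3,-0.1,0.7],
    [-0.4,-0.2,0.8],
    [-0.4,-0.2,1.0],
    [-0.5,-0.2,1.1],
    [-0.5,-0.2,1.2],
    [-0.5,-0.2,1.2],
  ],
  rot=[
    [-0.0519,-0.0245,0.1277],
    [-0.1037,-0.0491,0.2554],
    [-0.1556,-0.0736,0.3831],
    [-0.2075,-0.0982,0.5108],
    [-0.2594,-0.1227,0.6385],
    [-0.3112,-0.1473,0.7662],
    [-0.3631,-0.1718,0.894],
    [-0.415,-0.1963,1.0217],
    [-0.4668,-0.2209,1.1494],
    [-0.5187,-0.2454,1.2771],
    [-0.5187,-0.2454,1.2771],
  ],
  grip=[10,10,10,10,10,10,10,10,10,10,10],
)

```text
clock: 8.0
position: [0.4957, 0.0189, 0.2617]
ee_rot: [0.969, 0.131, 0.199, -0.063]
force: [4.7, -0.7, -9.5]
grip_width: 0.0372
```

```bash
python3 kn.py;  python3 - <<'E'
from h import *
o=get_obs(); print(-Rn.from_quat(o["ee_rot"]).as_matrix()[:,2], NK)
E
```

```text
8.0 [0.4957 0.0189 0.2617] [-0.1353  0.4545  0.0646  2.1936 -1.0643  0.1969  1.2068] [ 4.7086 -0.703  -9.5104] [-0.9937 -0.0305 -0.3708] 0.037246181503976364
grasp rel knob: upslope -0.9 by -0.3 out 19.7 mm axis tilt err -0.015571847716084398 0.0004006018174601868 jaw ang -9.824162178111884
[-0.36941031 -0.17427404  0.91277849] [-0.38239801 -0.17994284  0.90631   ]
```

drive_tool(
  dp=[
    [0,0,0.1],
    [-0.1,0,0.2],
    [-0.1,-0.1,0.4],
    [-0.2,-0.1,0.5],
    [-0.3,-0.1,0.6],
    [-0.3,-0.1,0.6],
  ],
  rot=[
    [-0.0517,-0.0244,0.1278],
    [-0.1034,-0.0488,0.2556],
    [-0.1551,-0.0732,0.3834],
    [-0.2068,-0.0976,0.5112],
    [-0.2586,-0.122,0.639],
    [-0.2586,-0.122,0.639],
  ],
  grip=[10,10,10,10,10,10],
)

```text
clock: 8.6
position: [0.4954, 0.0186, 0.2622]
ee_rot: [0.866, 0.454, 0.208, 0.009]
force: [3.0, -1.3, -9.1]
grip_width: 0.0374
```

```bash
python3 kn.py;  python3 - <<'E'
from h import *
o=get_obs(); print(-Rn.from_quat(o["ee_rot"]).as_matrix()[:,2], NK)
E
```

```text
8.6 [0.4954 0.0186 0.2622] [-0.1262  0.4526  0.0542  2.1935 -1.0413  0.1942  1.8819] [ 3.027  -1.2894 -9.1029] [-1.0881 -0.0646 -0.4121] 0.03740345152624646
grasp rel knob: upslope -1.1 by -0.4 out 20.4 mm axis tilt err -0.016207315680653197 0.00043226612619631663 jaw ang 30.080698668509623
[-0.36887185 -0.17405565  0.91303789] [-0.38239801 -0.17994284  0.90631   ]
```

drive_tool(
  dp=[
    [0,0,0.1],
    [-0.1,0,0.2],
    [-0.1,-0.1,0.4],
    [-0.2,-0.1,0.5],
    [-0.3,-0.1,0.6],
    [-0.3,-0.1,0.6],
    [-0.3,-0.1,0.6],
  ],
  rot=[
    [-0.0516,-0.0244,0.1278],
    [-0.1033,-0.0487,0.2556],
    [-0.1549,-0.0731,0.3835],
    [-0.2066,-0.0975,0.5113],
    [-0.2582,-0.1218,0.6391],
    [-0.288,-0.136,0.712],
    [-0.288,-0.136,0.712],
  ],
  grip=[10,10,10,10,10,10,10],
)

```text
clock: 9.3
position: [0.4946, 0.0182, 0.2624]
ee_rot: [0.631, 0.747, 0.189, 0.086]
force: [1.2, -2.6, -9.9]
grip_width: 0.0372
```

```bash
python3 kn.py
```

```text
9.3 [0.4946 0.0182 0.2624] [-0.1212  0.4512  0.049   2.1945 -1.0258  0.1938  2.6419] [ 1.181  -2.6266 -9.9096] [-0.8341  0.6583 -1.1366] 0.037183048459833945
grasp rel knob: upslope -2.1 by -0.3 out 21.0 mm axis tilt err -0.01786763560741377 0.0010915807975916286 jaw ang 74.43021307154618
```

drive_tool(
  dp=[
    [0,0,0],
    [0,0,0],
    [0,0,0],
    [0,0,0],
    [-4,-2,9],
    [-8,-4,18],
    [-14,-6,32],
    [-19,-9,45],
    [-25,-12,60],
    [-25,-12,60],
  ],
  rot=[
    [0,0,0],
    [0,0,0],
    [0,0,0],
    [0,0,0],
    [0,0,0],
    [0,0,0],
    [0,0,0],
    [0,0,0],
    [0,0,0],
    [0,0,0],
  ],
  grip=[85,85,85,85,85,85,85,85,85,85],
)

```text
clock: 10.3
position: [0.4704, 0.0068, 0.3245]
ee_rot: [0.628, 0.75, 0.191, 0.088]
force: [0.8, -0.2, 0.3]
grip_width: 0.0724
```

```bash
python3 kn.py;  python3 - <<'E'
from h import *
s=snapshot("side"); save(s,"side5.png",(220,150,380,270),5); np.savez("side5.npz",**s)
print([(r["p"],(c2w(s,r["centre"])-KNOB)*1e3) for r in mark_of("side","lock_knob")])
E
```

```text
10.3 [0.4704 0.0068 0.3245] [-0.3022  0.2957  0.2839  2.2307 -0.8239  0.33    2.4487] [ 0.7539 -0.2156  0.2806] [-0.1219  0.3747 -0.0258] 0.07241460142074115
grasp rel knob: upslope 0.6 by -0.4 out 88.5 mm axis tilt err -0.013441822227823174 0.0004707031685479188 jaw ang 74.90606501272204
[(0.81, array([-9.1144481 , -4.25039931, 11.49954822])), (0.67, array([73.96466461, 37.03061601, 21.4849779 ]))]
```

View pics/side5.png

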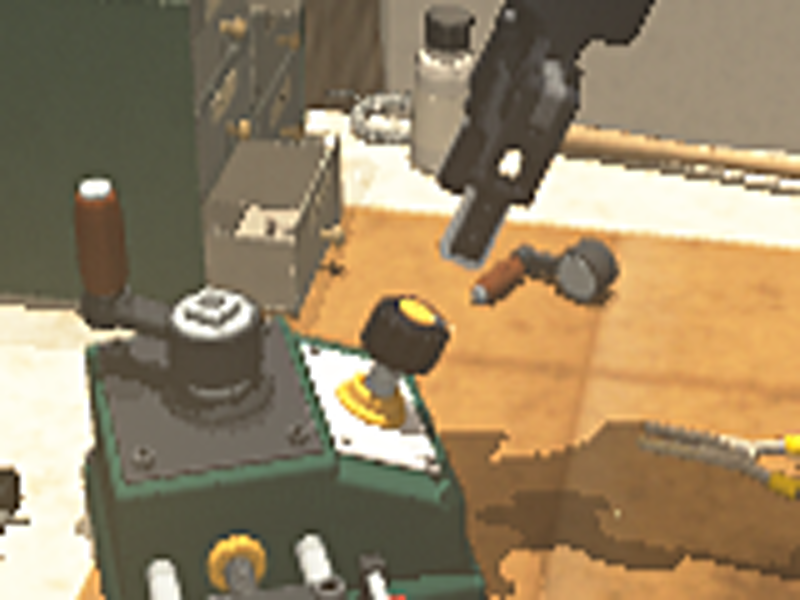

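The side view shows the knob at (405,335) standing out with its grey shank visible above the brass bush, so it holds by itself. Next is the crank grip at (100,240). I'll check for obstacles and compute the move.

```bash
python3 - <<'E'
from h import *
np.set_printoptions(precision=4,suppress=True)
s=dict(np.load("top0.npz")); f,cx,cy=K(s); z=s["z_map"]; v,u=np.indices(z.shape)
P=np.stack([(u-cx)/f*z,-(v-cy)/f*z,-z],-1); T=np.linalg.inv(s["camera_from_world"]); W=P@T[:3,:3].T+T[:3,3]
d=np.hypot(W[...,0]-HUB[0],W[...,1]-HUB[1])
m=(z>0)&(W[...,2]>.15)&(W[...,2]<.6)&(d<.3)
for a in range(-180,180,30):
    an=np.degrees(np.arctan2(W[...,1]-HUB[1],W[...,0]-HUB[0])); k=m&(an>=a)&(an<a+30)
    if k.any(): print(a,d[k].min(),W[k][np.argmin(d[k])],W[k][:,2].max())
o=get_obs()
G=np.array([.6950,.0667,.40])
R=Rtool(np.array([0,0,-1.]),np.array([np.cos(.087),np.sin(.087),0]))
dp,rv=delta(o,G,R); print(dp,rv,np.linalg.norm(rv)*57.3)
E
```

```text
-180 0.005372869980799391 [0.6341 0.0848 0.1509] 0.152890164394887
-150 0.00618569009286338 [0.6349 0.0824 0.1518] 0.15180821638247455
-120 0.004126549504192709 [0.637  0.0834 0.1525] 0.15248027063011227
-90 0.007097485706785837 [0.6416 0.0804 0.1519] 0.20966837199538135
-60 0.009741921478116118 [0.6455 0.0797 0.1507] 0.3757728524042451
-30 0.048703536050987185 [0.6855 0.0726 0.1597] 0.39187858602057035
0 0.0065303623467247995 [0.6447 0.0901 0.1535] 0.30882873471979055
30 0.002271842832532649 [0.6409 0.0882 0.1513] 0.2513573256415763
60 0.007141457944831942 [0.6411 0.0938 0.1511] 0.15105874049716017
90 0.005099695212969726 [0.6366 0.0915 0.1508] 0.15136769868536826
120 0.0026867291702483416 [0.6373 0.089  0.152 ] 0.15200188777674484
[224.5516  59.3185  76.8842] [ 0.1786  0.438  -1.634 ] 97.47383279274142
```

```bash
python3 - <<'E'
from h import *
np.set_printoptions(precision=4,suppress=True)
s=dict(np.load("top0.npz")); f,cx,cy=K(s); z=s["z_map"]; v,u=np.indices(z.shape)
P=np.stack([(u-cx)/f*z,-(v-cy)/f*z,-z],-1); T=np.linalg.inv(s["camera_from_world"]); W=P@T[:3,:3].T+T[:3,3]
d=np.hypot(W[...,0]-HUB[0],W[...,1]-HUB[1])
m=(z>0)&(W[...,2]>.14)&(W[...,2]<.7)&(d<.3)&(d>.085)
an=np.degrees(np.arctan2(W[...,1]-HUB[1],W[...,0]-HUB[0]))
for a in range(-180,180,15):
    k=m&(an>=a)&(an<a+15)
    if k.any(): print(a,d[k].min(),W[k][np.argmin(d[k])],W[k][:,2].max())
E
```

```text
-90 0.26591438698713293 [ 0.7078 -0.1699  0.1837] 0.20781660585946793
-75 0.2180359415102871 [ 0.707  -0.1202  0.16  ] 0.20966837199538135
-60 0.23941081450714766 [ 0.7594 -0.1199  0.2047] 0.21009706830265362
-45 0.2736442040803678 [ 0.8752 -0.0512  0.2969] 0.3757728524042451
-30 0.22264997164767983 [0.8531 0.0258 0.3191] 0.39187858602057035
-15 0.21810949213605907 [0.8547 0.0549 0.3124] 0.3748787031889995
0 0.2683131335877107 [0.9072 0.0942 0.2155] 0.30882873471979055
15 0.27643708472805895 [0.906  0.1586 0.2269] 0.2667748791674366
30 0.2788602637707402 [0.8447 0.2752 0.1444] 0.2513573256415763
45 0.2952959992525102 [0.8457 0.2979 0.154 ] 0.16213192255792452
```

drive_tool(
  dp=[
    [0,0,15],
    [0,0,40],
    [10,5,75],
    [30,10,77],
    [50,15,77],
    [75,20,77],
    [100,27,77],
    [125,34,77],
    [150,40,77],
    [175,46,77],
    [195,52,77],
    [212,56,77],
    [225,59,77],
    [225,59,77],
  ],
  rot=[
    [0,0,0],
    [0.016,0.04,-0.15],
    [0.033,0.08,-0.3],
    [0.049,0.12,-0.44],
    [0.065,0.159,-0.59],
    [0.081,0.199,-0.74],
    [0.098,0.239,-0.89],
    [0.114,0.279,-1.04],
    [0.13,0.319,-1.19],
    [0.146,0.358,-1.34],
    [0.162,0.398,-1.49],
    [0.179,0.438,-1.634],
    [0.179,0.438,-1.634],
    [0.179,0.438,-1.634],
  ],
  grip=[85,85,85,85,85,85,85,85,85,85,85,85,85,85],
)

```text
clock: 11.8
position: [0.6966, 0.067, 0.3973]
ee_rot: [0.999, 0.043, -0.001, -0.001]
force: [0.4, -0.4, 0.5]
grip_width: 0.0724
```

```bash
python3 - <<'E'
from h import *
np.set_printoptions(precision=4,suppress=True)
o=get_obs(); print(o["clock"],o["position"],o["qpos"],o["force"],o["moment"],o["grip_width"])
R=Rn.from_quat(o["ee_rot"]).as_matrix(); print(R)
for c in ["top","side"]:
    s=snapshot(c); save(s,c+"6.png",(190,80,390,230) if c=="top" else (180,110,380,260),4); np.savez(c+"6.npz",**s)
    for q in ["grip_centre","lock_knob","index_line","red_pointer","crank_hub"]: print(c,q,[(round(r["p"],2),c2w(s,r["centre"])) for r in mark_of(c,q)])
    print(w2px(s,o["position"]+R[:,2]*.1547))
E
```

```text
11.8 [0.6966 0.067  0.3973] [-0.6853  0.8082  0.9248  1.4305 -0.6594  1.2329  0.3958] [ 0.4109 -0.353   0.4857] [-0.0486 -0.0411  0.015 ] 0.0724471756142638
[[ 0.9963  0.0855 -0.003 ]
 [ 0.0855 -0.9963  0.0009]
 [-0.0029 -0.0012 -1.    ]]
top grip_centre [(0.48, array([ 0.5394, -0.1768,  0.0091])), (0.39, array([0.6974, 0.0664, 0.1684]))]
top lock_knob [(0.65, array([0.5547, 0.0446, 0.1145]))]
top index_line [(0.71, array([0.4492, 0.1752, 0.0026])), (0.7, array([0.5174, 0.2404, 0.0773]))]
top red_pointer [(0.62, array([0.5335, 0.1935, 0.0735]))]
top crank_hub [(0.59, array([0.6388, 0.0904, 0.1255])), (0.59, array([ 0.494 , -0.1818,  0.0189]))]
(np.float64(306.6188282660736), np.float64(96.72807215056378))
side grip_centre [(0.56, array([0.6959, 0.0698, 0.1685])), (0.5, array([ 0.5433, -0.1773,  0.0116])), (0.29, array([ 0.6098, -0.3351, -0.002 ]))]
side lock_knob [(0.59, array([0.5538, 0.0491, 0.1139]))]
side index_line [(0.76, array([0.5196, 0.2388, 0.0758]))]
side red_pointer [(0.46, array([0.5333, 0.1893, 0.0718]))]
side crank_hub [(0.76, array([0.6338, 0.0877, 0.1271])), (0.6, array([ 0.4888, -0.1853,  0.0224])), (0.53, array([0.5533, 0.0449, 0.1171])), (0.22, array([ 0.6378,  0.0831, -0.0011]))]
(np.float64(237.10194858680381), np.float64(169.05626438529987))
```

View pics/top6.png

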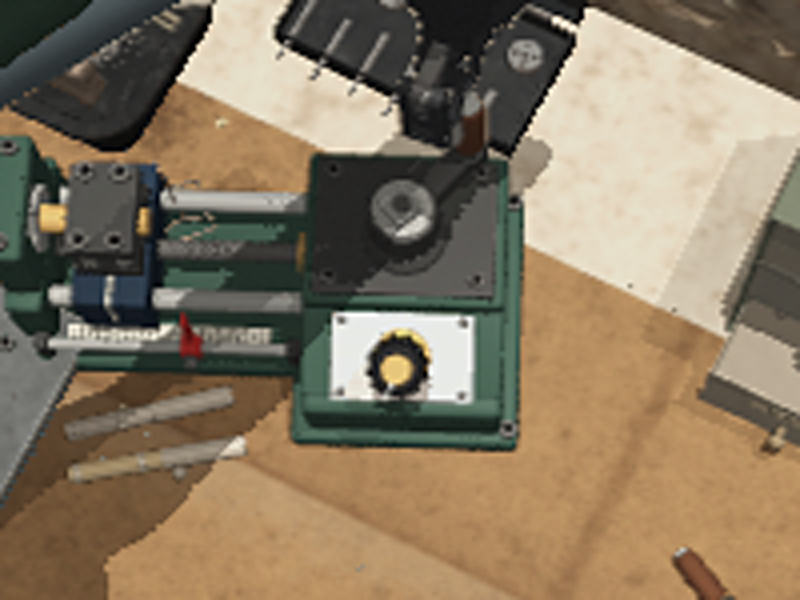

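View pics/side6.png

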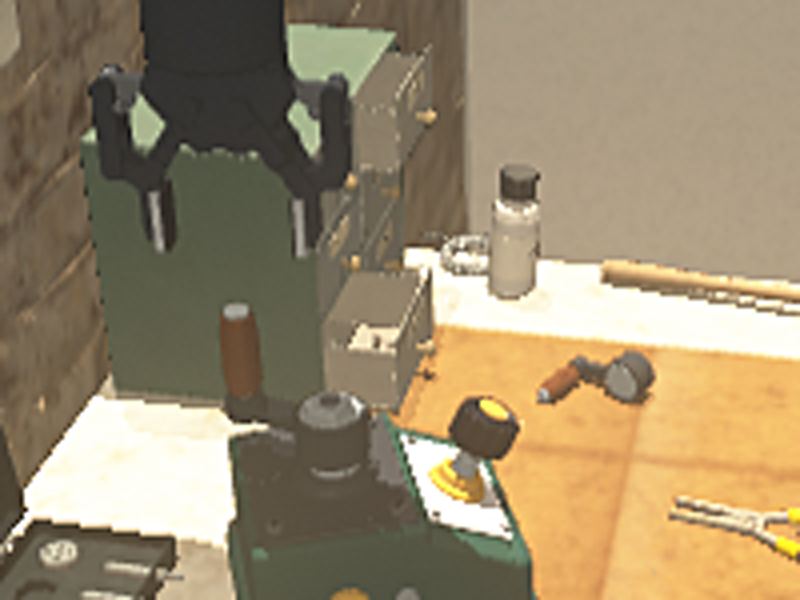

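The top view shows the knob's white mark moved from the upper edge (400,343) to the lower edge (about (408,388)), roughly 160°, so the screw is at its stop. The side view shows the open fingers straddling the grip's axis at (240,350). Descending.

drive_tool(
  dp=[
    [-1,0,-10],
    [-1,0,-25],
    [-1,0,-40],
    [-1,0,-55],
    [-1,0,-65],
    [-1,0,-70],
    [-1,0,-70],
    [-1,0,-70],
    [-1,0,-70],
    [-1,0,-70],
    [-1,0,-70],
    [-1,0,-70],
    [-1,0,-70],
  ],
  rot=[
    [0,0,0],
    [0,0,0],
    [0,0,0],
    [0,0,0],
    [0,0,0],
    [0,0,0],
    [0,0,0],
    [0,0,0],
    [0,0,0],
    [0,0,0],
    [0,0,0],
    [0,0,0],
    [0,0,0],
  ],
  grip=[85,85,85,85,85,85,85,5,5,5,5,5,5],
)

```text
clock: 13.7
position: [0.6947, 0.0658, 0.3308]
ee_rot: [0.999, 0.043, 0.001, -0.0]
force: [2.3, 0.5, 4.1]
grip_width: 0.0214
```

```bash
python3 - <<'E'
from h import *
np.set_printoptions(precision=4,suppress=True)
o=get_obs(); print(o["clock"],o["position"],o["qpos"],o["force"],o["moment"],o["grip_width"])
s=snapshot("side"); save(s,"side7.png",(180,110,380,260),4)
E
```

```text
13.7 [0.6947 0.0658 0.3308] [-0.6699  0.8678  0.8784  1.4909 -0.7114  1.1209  0.4362] [2.3038 0.4775 4.1337] [-0.0802 -0.3171  0.0158] 0.021440703864109657
```

View pics/side7.png

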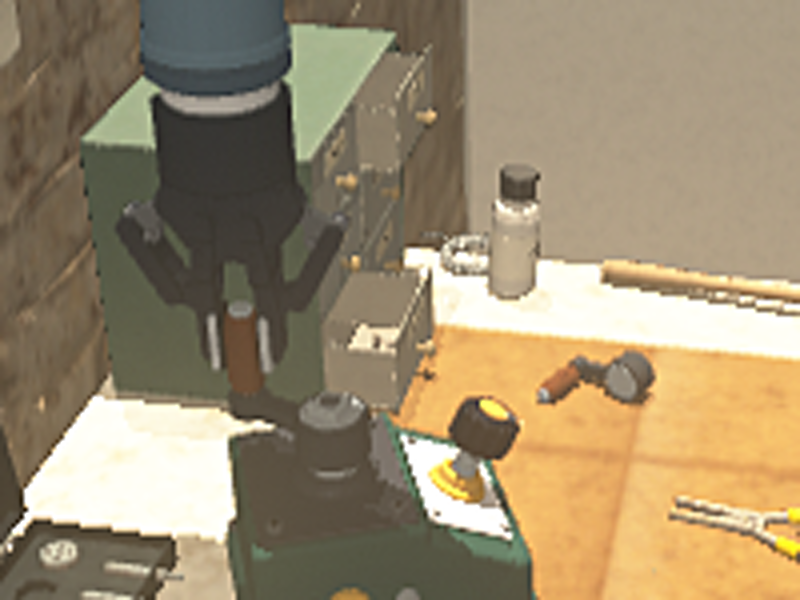

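The grip is held between the pads at (240,345) with 21 mm opening. A short test arc comes first.

```bash
cat > circ.py <<'E'
import numpy as np,sys
# circ.py phi0 step n [r]
p0,st,n=map(float,sys.argv[1:4]); r=float(sys.argv[4]) if len(sys.argv)>4 else 60
a=np.radians(p0-st*np.arange(1,int(n)+1)); b=np.radians(p0)
x=r*(np.cos(a)-np.cos(b)); y=r*(np.sin(a)-np.sin(b))
print([[round(float(i),1),round(float(j),1),0] for i,j in zip(x,y)])
E
python3 circ.py -19.9 10 6
```

```text
[[-4.4, -9.5, 0], [-10.4, -18.1, 0], [-17.8, -25.5, 0], [-26.3, -31.5, 0], [-35.8, -35.9, 0], [-45.9, -38.6, 0]]
```

drive_tool(
  dp=[
    [-2,-4.9,0],
    [-4.4,-9.5,0],
    [-10.4,-18.1,0],
    [-17.8,-25.5,0],
    [-26.3,-31.5,0],
    [-35.8,-35.9,0],
    [-45.9,-38.6,0],
    [-45.9,-38.6,0],
    [-45.9,-38.6,0],
  ],
  rot=[
    [0,0,0],
    [0,0,0],
    [0,0,0],
    [0,0,0],
    [0,0,0],
    [0,0,0],
    [0,0,0],
    [0,0,0],
    [0,0,0],
  ],
  grip=[5,5,5,5,5,5,5,5,5],
)

```text
clock: 14.65
position: [0.6472, 0.0256, 0.3304]
ee_rot: [0.999, 0.042, -0.001, -0.0]
force: [-0.1, -2.6, 7.8]
grip_width: 0.0217
```

```bash
cat > cr.py <<'E'
from h import *
np.set_printoptions(precision=4,suppress=True)
o=get_obs(); print(o["clock"],o["position"],o["qpos"],o["force"],o["moment"],o["grip_width"])
d=o["position"][:2]-np.array([.6386,.0862]); print("phi",np.degrees(np.arctan2(d[1],d[0])),"r",np.hypot(*d))
E
python3 cr.py; python3 - <<'E'
from h import *
for c in ["top","side"]:
    s=snapshot(c); save(s,c+"8.png",(190,80,390,230) if c=="top" else (180,110,380,260),4); np.savez(c+"8.npz",**s)
    for q in ["lock_knob","index_line","red_pointer","crank_hub"]: print(c,q,[(round(r["p"],2),c2w(s,r["centre"])) for r in mark_of(c,q)])
E
python3 circ.py -79.9 12 19
```

```text
14.65 [0.6472 0.0256 0.3304] [-0.6745  0.7955  0.8952  1.6399 -0.6951  1.0562  0.5186] [-0.1076 -2.586   7.7501] [-0.3184  0.1482  0.0014] 0.021673893379751806
phi -81.89531296442959 r 0.061206033047859675
top lock_knob [(0.62, array([0.55827428, 0.04478477, 0.11304312]))]
top index_line [(0.71, array([0.51978417, 0.2365338 , 0.07418031]))]
top red_pointer [(0.37, array([0.53519355, 0.19493517, 0.07372803]))]
top crank_hub [(0.81, array([ 0.49262294, -0.1812256 ,  0.01805119])), (0.55, array([0.63835976, 0.08716546, 0.12818456]))]
side lock_knob [(0.54, array([0.55550131, 0.047394  , 0.11636563]))]
side index_line [(0.88, array([0.51659244, 0.23812853, 0.07479296]))]
side red_pointer [(0.55, array([0.53649511, 0.19162082, 0.07326773]))]
side crank_hub [(0.78, array([ 0.49039172, -0.18247006,  0.02265999]))]
[[-12.5, -0.9, 0], [-24.9, 0.8, 0], [-36.7, 5.1, 0], [-47.4, 11.7, 0], [-56.4, 20.4, 0], [-63.4, 30.8, 0], [-68.2, 42.4, 0], [-70.4, 54.8, 0], [-70.0, 67.3, 0], [-66.9, 79.5, 0], [-61.5, 90.8, 0], [-53.8, 100.7, 0], [-44.2, 108.8, 0], [-33.1, 114.7, 0], [-21.0, 118.1, 0], [-8.5, 119.0, 0], [3.9, 117.3, 0], [15.7, 113.0, 0], [26.3, 106.4, 0]]
```

View pics/top8.png

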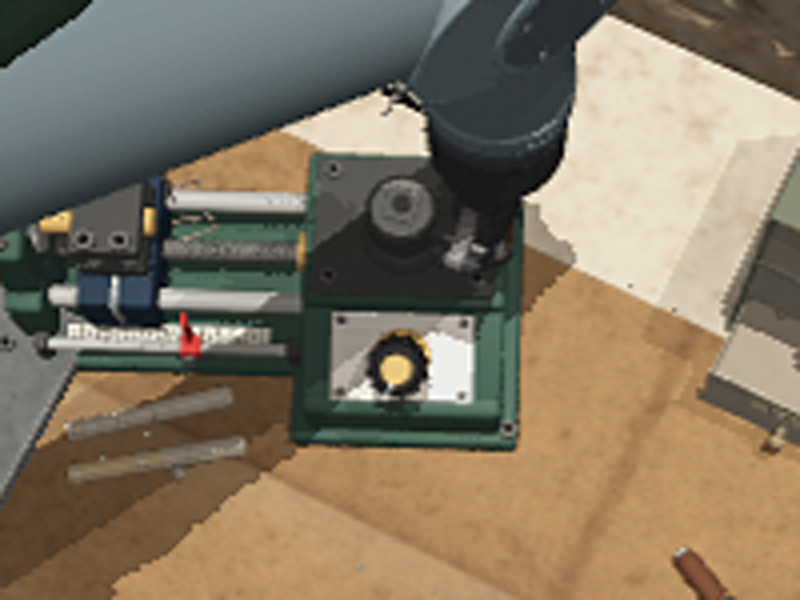

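View pics/side8.png

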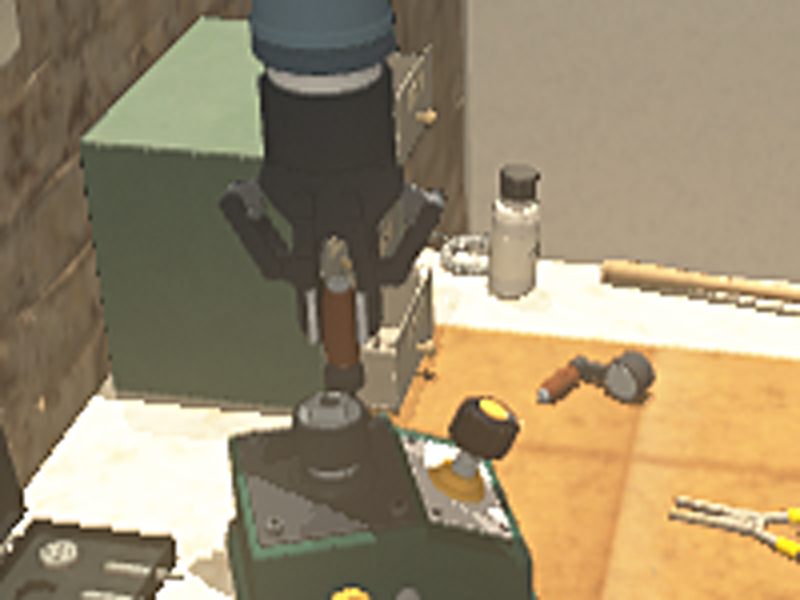

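The carriage line moved from (108,295) to (116,295) in the crop, so the drive is free. The crank stays seated with a slight downward press (7.8 N). Winding on.

drive_tool(
  dp=[
    [-6.2,-0.6,0],
    [-12.5,-0.9,0],
    [-24.9,0.8,0],
    [-36.7,5.1,0],
    [-47.4,11.7,0],
    [-56.4,20.4,0],
    [-63.4,30.8,0],
    [-68.2,42.4,0],
    [-70.4,54.8,0],
    [-70.0,67.3,0],
    [-66.9,79.5,0],
    [-61.5,90.8,0],
    [-53.8,100.7,0],
    [-44.2,108.8,0],
    [-33.1,114.7,0],
    [-33.1,114.7,0],
  ],
  rot=[
    [0,0,0],
    [0,0,0],
    [0,0,0],
    [0,0,0],
    [0,0,0],
    [0,0,0],
    [0,0,0],
    [0,0,0],
    [0,0,0],
    [0,0,0],
    [0,0,0],
    [0,0,0],
    [0,0,0],
    [0,0,0],
    [0,0,0],
    [0,0,0],
  ],
  grip=[5,5,5,5,5,5,5,5,5,5,5,5,5,5,5,5],
)

```text
clock: 16.75
position: [0.616, 0.1416, 0.3301]
ee_rot: [0.999, 0.043, -0.0, 0.001]
force: [1.5, -2.5, 7.7]
grip_width: 0.0215
```

```bash
python3 cr.py; python3 circ.py -247.9 12 20
```

```text
16.75 [0.616  0.1416 0.3301] [-0.8859  0.778   0.9122  1.6858 -0.6985  1.0371  0.3487] [ 1.5183 -2.5455  7.7179] [-0.7559 -0.6165 -0.0136] 0.02153704987104751
phi 112.20553565277555 r 0.059786904078052816
[[12.1, 3.5, 0], [24.6, 4.4, 0], [37.0, 2.7, 0], [48.8, -1.6, 0], [59.4, -8.2, 0], [68.5, -16.9, 0], [75.5, -27.3, 0], [80.2, -39.0, 0], [82.4, -51.3, 0], [82.0, -63.8, 0], [79.0, -76.0, 0], [73.5, -87.3, 0], [65.8, -97.2, 0], [56.2, -105.3, 0], [45.1, -111.2, 0], [33.1, -114.7, 0], [20.6, -115.6, 0], [8.2, -113.8, 0], [-3.6, -109.6, 0], [-14.3, -102.9, 0]]
```

drive_tool(
  dp=[
    [6,2,0],
    [12.1,3.5,0],
    [24.6,4.4,0],
    [37.0,2.7,0],
    [48.8,-1.6,0],
    [59.4,-8.2,0],
    [68.5,-16.9,0],
    [75.5,-27.3,0],
    [80.2,-39.0,0],
    [82.4,-51.3,0],
    [82.0,-63.8,0],
    [79.0,-76.0,0],
    [73.5,-87.3,0],
    [65.8,-97.2,0],
    [56.2,-105.3,0],
    [45.1,-111.2,0],
    [33.1,-114.7,0],
    [20.6,-115.6,0],
    [8.2,-113.8,0],
    [8.2,-113.8,0],
  ],
  rot=[
    [0,0,0],
    [0,0,0],
    [0,0,0],
    [0,0,0],
    [0,0,0],
    [0,0,0],
    [0,0,0],
    [0,0,0],
    [0,0,0],
    [0,0,0],
    [0,0,0],
    [0,0,0],
    [0,0,0],
    [0,0,0],
    [0,0,0],
    [0,0,0],
    [0,0,0],
    [0,0,0],
    [0,0,0],
    [0,0,0],
  ],
  grip=[5,5,5,5,5,5,5,5,5,5,5,5,5,5,5,5,5,5,5,5],
)

```text
clock: 18.75
position: [0.6218, 0.0273, 0.3304]
ee_rot: [0.999, 0.042, -0.002, -0.0]
force: [-2.7, -3.1, 10.2]
grip_width: 0.0219
```

```bash
python3 cr.py; python3 circ.py -103.9 12 20
```

```text
18.75 [0.6218 0.0273 0.3304] [-0.71    0.7599  0.9076  1.7114 -0.6886  1.0254  0.5285] [-2.6588 -3.1168 10.2118] [-0.444   0.3098  0.0199] 0.02187489574017479
phi -105.93097228422201 r 0.06125919383490029
[[-11.8, 4.3, 0], [-22.4, 10.9, 0], [-31.5, 19.6, 0], [-38.5, 30.0, 0], [-43.2, 41.6, 0], [-45.4, 54.0, 0], [-45.0, 66.5, 0], [-42.0, 78.7, 0], [-36.5, 89.9, 0], [-28.8, 99.8, 0], [-19.2, 107.9, 0], [-8.2, 113.8, 0], [3.9, 117.3, 0], [16.4, 118.2, 0], [28.8, 116.5, 0], [40.6, 112.2, 0], [51.3, 105.6, 0], [60.3, 96.9, 0], [67.3, 86.5, 0], [72.1, 74.9, 0]]
```

drive_tool(
  dp=[
    [-6,1.8,0],
    [-11.8,4.3,0],
    [-22.4,10.9,0],
    [-31.5,19.6,0],
    [-38.5,30.0,0],
    [-43.2,41.6,0],
    [-45.4,54.0,0],
    [-45.0,66.5,0],
    [-42.0,78.7,0],
    [-36.5,89.9,0],
    [-28.8,99.8,0],
    [-19.2,107.9,0],
    [-8.2,113.8,0],
    [3.9,117.3,0],
    [16.4,118.2,0],
    [28.8,116.5,0],
    [40.6,112.2,0],
    [51.3,105.6,0],
    [60.3,96.9,0],
    [60.3,96.9,0],
  ],
  rot=[
    [0,0,0],
    [0,0,0],
    [0,0,0],
    [0,0,0],
    [0,0,0],
    [0,0,0],
    [0,0,0],
    [0,0,0],
    [0,0,0],
    [0,0,0],
    [0,0,0],
    [0,0,0],
    [0,0,0],
    [0,0,0],
    [0,0,0],
    [0,0,0],
    [0,0,0],
    [0,0,0],
    [0,0,0],
    [0,0,0],
  ],
  grip=[5,5,5,5,5,5,5,5,5,5,5,5,5,5,5,5,5,5,5,5],
)

```text
clock: 20.75
position: [0.6843, 0.1242, 0.3304]
ee_rot: [0.999, 0.043, -0.0, -0.0]
force: [2.2, 0.8, 8.3]
grip_width: 0.0215
```

```bash
python3 cr.py; cat > look.py <<'E'
from h import *
import sys
t=sys.argv[1]
np.set_printoptions(precision=4,suppress=True)
yb=B()[:,1]
for c,cr in [("top",(200,130,280,190)),("side",(240,220,320,280))]:
    s=snapshot(c); save(s,c+t+".png",cr,8); np.savez(c+t+".npz",**s)
    for q in ["index_line","red_pointer"]:
        for r in mark_of(c,q)[:2]: p=c2w(s,r["centre"]); print(c,q,round(r["p"],2),p,"yb %.1f"%(p@yb*1e3))
E
python3 look.py 9
```

```text
20.75 [0.6843 0.1242 0.3304] [-0.7604  0.8683  0.8854  1.4976 -0.7163  1.1222  0.3551] [2.153  0.7881 8.3477] [-0.0705 -0.2105 -0.0153] 0.021524411205685937
phi 39.75597203756477 r 0.05942936414712937
top index_line 0.75 [0.5354 0.2076 0.075 ] yb -40.2
top index_line 0.64 [ 0.4275 -0.3476 -0.0028] yb -496.5
top red_pointer 0.56 [0.5334 0.1934 0.0731] yb -52.1
side index_line 0.85 [0.5316 0.2093 0.0754] yb -36.9
side red_pointer 0.42 [0.5341 0.1885 0.0749] yb -56.9
```

View pics/top9.png

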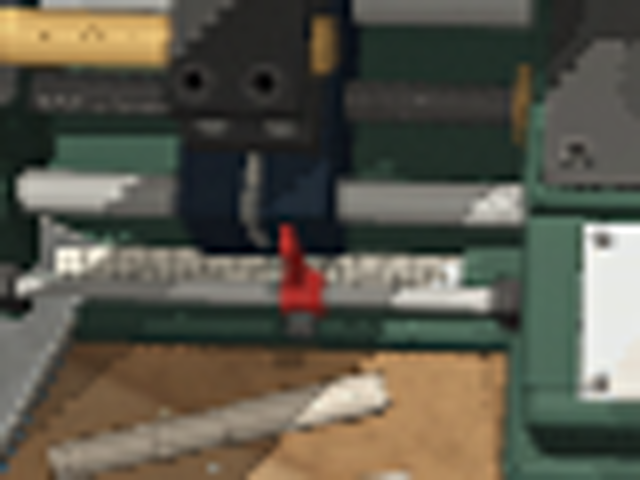

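View pics/side9.png

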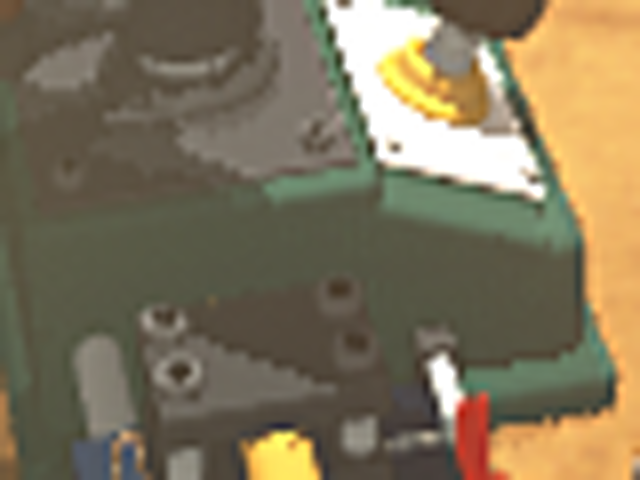

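```bash
python3 - <<'E'
from h import *
np.set_printoptions(precision=4,suppress=True)
s=dict(np.load("top9.npz"))
yb=B()[:,1];xb=B()[:,0]
C=np.array([.6388,.0865,0])
def g(u,v,h=.075):
    # crop coords with 8x cubic resize: src=(u+.5)/8-.5+offset
    p=ray_at_z(s,(u+.5)/8-.5+200,(v+.5)/8-.5+130,h); q=B().T@(p-C); return p,q*1e3
for n,u,v in [("line back",254,155),("kink",249,215),("line bottom",263,243),("tip",287,226),("ptr elbow",293,270)]: print(n,*g(u,v))
# project the carriage front edge dirs
for d in [(-68,.075),(-60,.075),(-50,.075),(-40,.075)]:
    pass
im=s["image"]; 
print(im[150:164,228:242].astype(int).sum(-1))
R=im[150:168,230:244].astype(int); print(R[...,0]-R[...,1])
E
python3 - <<'E'
import cv2
im=cv2.imread("pics/top9.png"); cv2.imwrite("pics/top9z.png",cv2.resize(im[120:320,160:400],None,fx=3,fy=3,interpolation=cv2.INTER_NEAREST))
E
```

```text
line back [0.5521 0.2135 0.075 ] [-24.3979 151.8156  75.    ]
kink [0.5336 0.205  0.075 ] [-44.7659 152.0252  75.    ]
line bottom [0.5273 0.1964 0.075 ] [-54.0818 146.9117  75.    ]
tip [0.5358 0.1923 0.075 ] [-48.1729 139.6325  75.    ]
ptr elbow [0.5237 0.1834 0.075 ] [-62.9003 136.7459  75.    ]
[[ 89  83  75 327 193  85  88  93  93  91  90  90 114  79]
 [ 89  87 157 336 190  84  89  91  88  88  85 122 121  69]
 [ 87  86 158 335 191  83  89  90  90 120 125 129 118  63]
 [ 90  79 155 262 152  85  92  87  87 120 129 129 112  65]
 [ 90  78 239 273 152  84  84 118 122 129 131 131 110  62]
 [ 87  81 248 244 129  84 117 132 131 131 128 130 109  57]
 [ 82  74 244 242 141 103 105 117 117 118 115 123  92  60]
 [ 69  56 188 206 111  63  63  55  65  69  67  72  67  55]
 [ 65  62  71 186 106  57  58 221 138  56  69  68  66  67]
 [ 66  62  58 186 203 104  34 261 167  72  65  67  67  65]
 [ 65  60  50  65 185 141  76 290 203  95  59  57  65  63]
 [ 40  43  33  36  51  42  50 223 172 102  65  51  43  43]
 [424 347 406 424 427 288 318 224 137 136 320 346 262 229]
 [399 339 395 349 325 318 327 24
[... 390 characters left out ...]
0  -6 -10 -11 -12 -11 -10 -11 -10 -10  -7   0   2]
 [  0   1  -2  -9  -9 -11 -10  -8  -8  -7  -7  -6  -1   1]
 [ -2   0  -1  -7 -12 100  51 -11  -6  -4  -5  -5  -5  -9]
 [ -4   2   2  -4 -12 126  79   3  -8  -7  -6  -6  -7 -12]
 [ -6  -4   1  -4   2 133 100  24  -9  -7  -5  -8  -6 -11]
 [ -6  -8  -5 -10   5 112  91  46   4  -8  -7  -7  -7  -8]
 [  7   7   7   3  -2  47  76  73   4   0   1   0   5   8]
 [  6   5   4   3   0  38  68  73  64  27   8   4   5   6]
 [  7   6   6   6   1  53  81  68 112 120  45   6   4   7]
 [  2   2   2   0  -3  72  86  81 114 125  59   4   3   5]
 [  1   3   1   0   9  99 120 117 117 122  32   0   2   2]
 [  3   2   4   1  14 104 125 121 121 122  33   1   2   3]]
```

View pics/top9z.png

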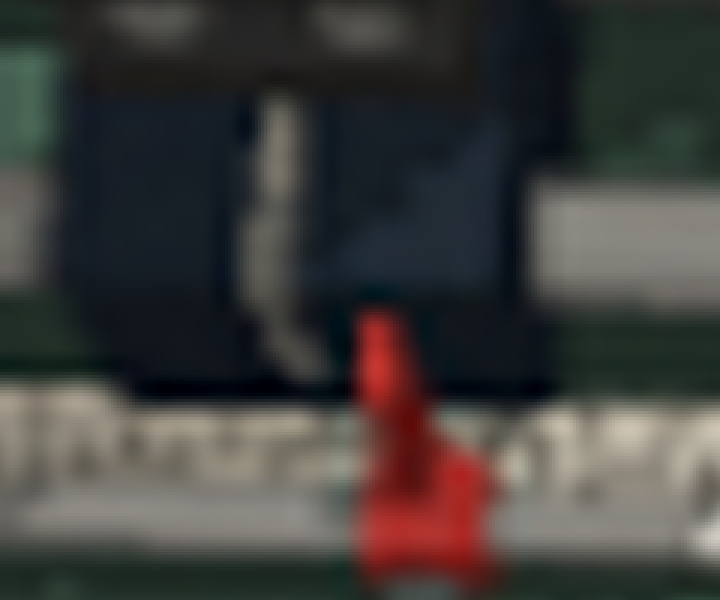

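```bash
cat > meas.py <<'E'
from h import *
C=np.array([.6388,.0865,0])
def bench(s,u,v,h=.075): return (B().T@(ray_at_z(s,u,v,h)-C))*1e3
def meas(s,y0):
    """y0: expected bench y of line mm"""
    im=s["image"].astype(float); out=[]
    for xb in np.arange(-36,-45,-1.0):
        pass
    u0,v0=w2px(s,C+B()@np.array([-.040,y0/1e3,.075])); 
    for v in range(int(round(v0))-4,int(round(v0))+5):
        us=np.arange(int(round(u0))-4,int(round(u0))+5); g=im[v,us].sum(-1); g=g-np.median(g); g[g<25]=0
        k=g.argmax(); 
        w=np.zeros_like(g); w[max(k-2,0):k+3]=g[max(k-2,0):k+3]
        if w.sum()>80: out.append((v,(w*us).sum()/w.sum(),*bench(s,(w*us).sum()/w.sum(),v)[:2],w.sum()))
    return np.array(out)
def tip(s):
    im=s["image"].astype(float); r=im[...,0]-np.maximum(im[...,1],im[...,2]); u0,v0=w2px(s,C+B()@np.array([-.048,.140,.075])); out=[]
    for v in range(int(v0)-3,int(v0)+5):
        us=np.arange(int(round(u0))-3,int(round(u0))+4); w=np.clip(r[v,us],0,None); w[w<15]=0
        if w.sum()>40: out.append((v,(w*us).sum()/w.sum(),*bench(s,(w*us).sum()/w.sum(),v)[:2],w.sum()))
    return np.array(out)
if __name__=="__main__":
    import sys
    np.set_printoptions(precision=2,suppress=True)
    for a in sys.argv[1:]:
        f,y=a.split(":"); s=dict(np.load(f+".npz")); print(f); print("line\n",meas(s,float(y))); print("tip\n",tip(s))
E
python3 meas.py top0:188.7 top6:188.7 top8:185 top9:152
```

```text
top0
line
 [[150.   217.01 -28.2  188.32 533.  ]
 [151.   216.93 -30.92 188.33 474.  ]
 [152.   216.78 -33.65 188.5  588.  ]
 [153.   216.38 -36.38 189.32 432.  ]
 [154.   216.48 -39.08 188.86 681.  ]
 [155.   216.49 -41.79 188.63 676.  ]
 [156.   216.38 -44.49 188.71 405.  ]
 [157.   216.82 -47.16 187.36 247.  ]
 [158.   217.73 -49.8  184.83 320.  ]]
tip
 [[158.   235.33 -48.68 139.87 189.  ]
 [159.   235.41 -51.37 139.5  265.  ]
 [160.   235.45 -54.06 139.21 262.  ]
 [161.   235.69 -56.73 138.42 242.  ]]
top6
line
 [[150.   216.98 -28.2  188.39 550.  ]
 [151.   216.93 -30.92 188.33 483.  ]
 [152.   216.78 -33.65 188.51 603.  ]
 [153.   216.38 -36.38 189.33 439.  ]
 [154.   216.48 -39.08 188.85 691.  ]
 [155.   216.49 -41.78 188.62 696.  ]
 [156.   216.38 -44.49 188.71 399.  ]
 [157.   216.84 -47.16 187.32 251.  ]
 [158.   217.74 -49.8  184.82 323.  ]]
tip
 [[158.   235.2  -48.69 140.22  82.  ]
 [159.   235.36 -51.38 139.63 149.  ]
 [160.   235.45 -54.06 139.21 189.  ]
 [161.   235.79 -56.72 138.16 183.  ]]
top8
line
 [[150.   218.35 -28.12 184.88 785.  ]
 [151.   218.32 -30.83 184.
[... 247 characters left out ...]
 218.7  -49.74 182.36 348.  ]]
tip
 [[158.   235.34 -48.68 139.86 194.  ]
 [159.   235.4  -51.37 139.52 268.  ]
 [160.   235.44 -54.06 139.23 266.  ]
 [161.   235.67 -56.73 138.49 239.  ]]
top9
line
 [[151.   231.08 -30.02 152.03 416.  ]
 [152.   231.08 -32.73 151.84 414.  ]
 [153.   230.99 -35.45 151.89 293.  ]
 [154.   230.78 -38.17 152.25 388.  ]
 [155.   230.49 -40.9  152.79 258.  ]
 [156.   230.67 -43.59 152.15 312.  ]
 [157.   230.75 -46.28 151.76 307.  ]
 [158.   235.   -48.71 140.72 153.  ]
 [159.   234.7  -51.42 141.31 225.  ]]
tip
 [[158.   235.32 -48.69 139.89 148.  ]
 [159.   235.39 -51.37 139.55 205.  ]
 [160.   235.55 -54.05 138.96 252.  ]
 [161.   235.72 -56.73 138.33 247.  ]]
```

Between pictures the line moved 36.6 mm (36.67 expected), so the measurement holds. The line is at y = 152.1 and the tip at about 140.0 in the bench frame, so 12.1 mm or about 218° remain. Winding 204°, then measuring again.

```bash
python3 circ.py 40.1 12 17
```

```text
[[7.0, -10.4, 0], [11.8, -22.0, 0], [14.0, -34.4, 0], [13.5, -46.9, 0], [10.5, -59.1, 0], [5.0, -70.4, 0], [-2.7, -80.3, 0], [-12.3, -88.3, 0], [-23.3, -94.2, 0], [-35.4, -97.7, 0], [-47.9, -98.6, 0], [-60.3, -96.9, 0], [-72.1, -92.6, 0], [-82.8, -86.0, 0], [-91.8, -77.3, 0], [-98.8, -66.9, 0], [-103.5, -55.3, 0]]
```

drive_tool(
  dp=[
    [3.7,-5,0],
    [7.0,-10.4,0],
    [11.8,-22.0,0],
    [14.0,-34.4,0],
    [13.5,-46.9,0],
    [10.5,-59.1,0],
    [5.0,-70.4,0],
    [-2.7,-80.3,0],
    [-12.3,-88.3,0],
    [-23.3,-94.2,0],
    [-35.4,-97.7,0],
    [-47.9,-98.6,0],
    [-60.3,-96.9,0],
    [-72.1,-92.6,0],
    [-82.8,-86.0,0],
    [-91.8,-77.3,0],
    [-98.8,-66.9,0],
    [-103.5,-55.3,0],
    [-103.5,-55.3,0],
    [-103.5,-55.3,0],
  ],
  rot=[
    [0,0,0],
    [0,0,0],
    [0,0,0],
    [0,0,0],
    [0,0,0],
    [0,0,0],
    [0,0,0],
    [0,0,0],
    [0,0,0],
    [0,0,0],
    [0,0,0],
    [0,0,0],
    [0,0,0],
    [0,0,0],
    [0,0,0],
    [0,0,0],
    [0,0,0],
    [0,0,0],
    [0,0,0],
    [0,0,0],
  ],
  grip=[5,5,5,5,5,5,5,5,5,5,5,5,5,5,5,5,5,5,5,5],
)

```text
clock: 23.05
position: [0.5801, 0.0709, 0.3304]
ee_rot: [0.999, 0.044, -0.0, -0.001]
force: [0.2, 1.2, 9.5]
grip_width: 0.0216
```

```bash
python3 cr.py; python3 look.py 10; python3 meas.py top10:140.8
```

```text
23.05 [0.5801 0.0709 0.3304] [-0.837   0.7066  0.931   1.8162 -0.6824  0.9772  0.474 ] [0.1535 1.1583 9.4948] [ 0.2603 -0.5571 -0.0012] 0.021644580071929036
phi -165.3172404094765 r 0.060462480360264914
top index_line 0.69 [ 0.4826  0.1982 -0.0002] yb -26.2
top index_line 0.59 [0.5375 0.1964 0.0748] yb -51.1
top red_pointer 0.37 [0.5355 0.191  0.0779] yb -55.2
top red_pointer 0.25 [0.4515 0.1768 0.    ] yb -32.3
side index_line 0.65 [0.5351 0.1968 0.0762] yb -49.7
side red_pointer 0.59 [0.5349 0.1894 0.0717] yb -56.4
top10
line
 [[151.   235.36 -29.75 141.04 631.  ]
 [152.   235.49 -32.45 140.53 687.  ]
 [153.   235.32 -35.18 140.78 571.  ]
 [154.   235.35 -37.88 140.54 765.  ]
 [155.   235.35 -40.59 140.36 774.  ]
 [156.   235.33 -43.29 140.23 651.  ]
 [157.   235.3  -45.99 140.12 413.  ]
 [158.   235.55 -48.67 139.31 552.  ]
 [159.   235.59 -51.36 139.03 580.  ]]
tip
 [[158.   235.32 -48.69 139.9  187.  ]
 [159.   235.36 -51.38 139.63 249.  ]
 [160.   235.42 -54.06 139.28 267.  ]
 [161.   235.61 -56.74 138.64 287.  ]]
```

View pics/top10.png

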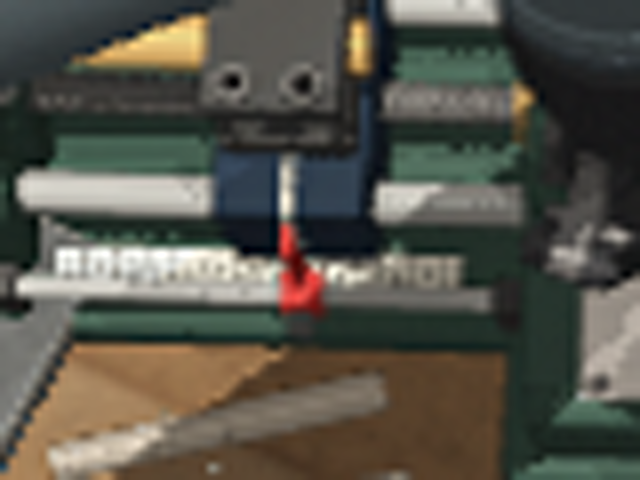

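View pics/side10.png

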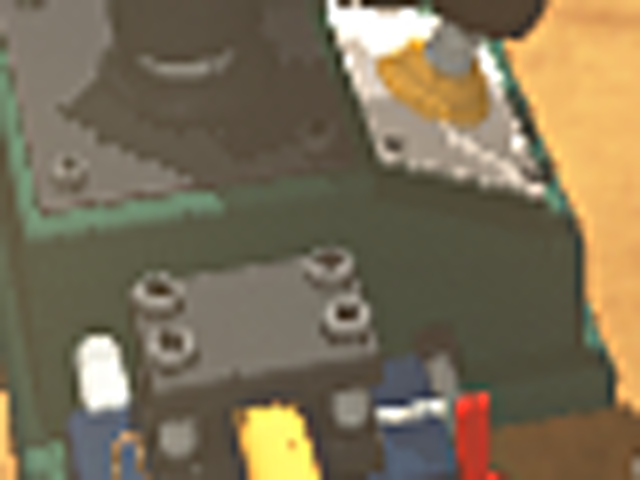

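```bash
python3 - <<'E'
from h import *
from meas import bench,C
np.set_printoptions(precision=2,suppress=True)
s=dict(np.load("side10.npz"))
def g(u,v): return bench(s,(u+.5)/8-.5+240,(v+.5)/8-.5+220)
for n,u,v in [("l",380,412),("l",410,409),("lend",445,405),("tip L",460,398),("tip mid",474,394),("tip R",488,392)]: print(n,g(u,v))
im=cv2.imread("pics/side10.png"); cv2.imwrite("pics/side10z.png",cv2.resize(im[340:480,340:540],None,fx=4,fy=4,interpolation=cv2.INTER_NEAREST))
im=cv2.imread("pics/top10.png"); cv2.imwrite("pics/top10z.png",cv2.resize(im[140:320,200:400],None,fx=3,fy=3,interpolation=cv2.INTER_NEAREST))
E
```

```text
l [-28.97 139.35  75.  ]
l [-37.11 140.27  75.  ]
lend [-46.68 141.14  75.  ]
tip L [-51.3  139.41  75.  ]
tip mid [-55.38 138.81  75.  ]
tip R [-59.29 139.    75.  ]
```

View pics/side10z.png

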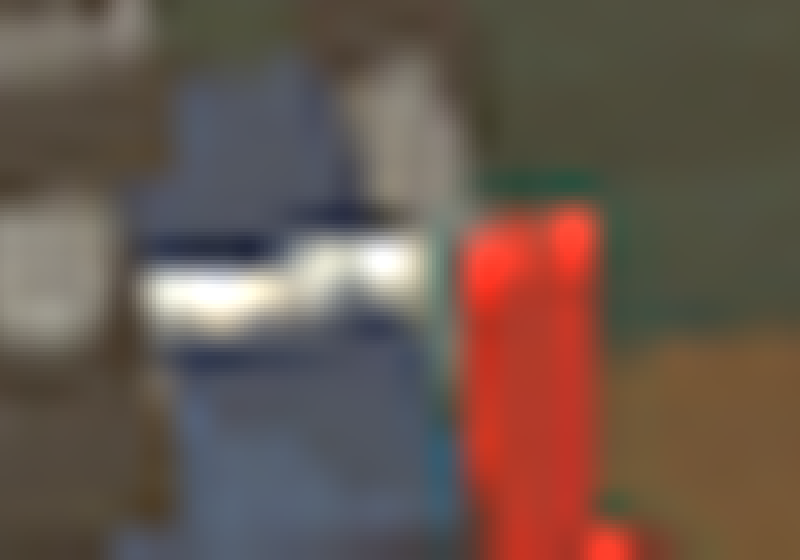

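View pics/top10z.png

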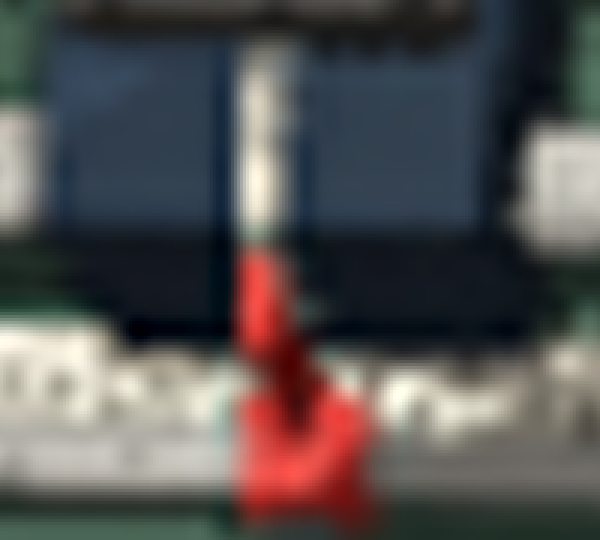

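Both views put the line within about 0.7 mm of the pointer. The top view says roughly 0.6 mm short and the side view about level. I'll wind 6° more (0.3 mm) and re-measure.

drive_tool(
  dp=[
    [-0.8,3,0],
    [-1.4,6.1,0],
    [-1.4,6.1,0],
    [-1.4,6.1,0],
  ],
  rot=[
    [0,0,0],
    [0,0,0],
    [0,0,0],
    [0,0,0],
  ],
  grip=[5,5,5,5],
)

```text
clock: 23.75
position: [0.579, 0.0762, 0.3304]
ee_rot: [0.999, 0.043, -0.0, -0.001]
force: [1.2, 0.2, 8.4]
grip_width: 0.0216
```

```bash
python3 cr.py; python3 look.py 11 >/dev/null; python3 meas.py top11:140.4
```

```text
23.75 [0.579  0.0762 0.3304] [-0.8479  0.7063  0.9324  1.8177 -0.6825  0.976   0.4639] [1.1952 0.1826 8.3726] [ 0.0275 -0.813   0.0335] 0.021580126380567013
phi -170.48486225076974 r 0.06047504648693604
top11
line
 [[151.   235.37 -29.75 141.02 446.  ]
 [152.   235.49 -32.45 140.53 679.  ]
 [153.   235.51 -35.16 140.31 699.  ]
 [154.   235.29 -37.89 140.68 556.  ]
 [155.   235.31 -40.59 140.45 564.  ]
 [156.   235.36 -43.29 140.16 841.  ]
 [157.   235.33 -45.99 140.06 336.  ]
 [158.   235.54 -48.67 139.34 528.  ]
 [159.   235.6  -51.36 139.02 580.  ]]
tip
 [[158.   235.32 -48.69 139.91 192.  ]
 [159.   235.35 -51.38 139.64 249.  ]
 [160.   235.42 -54.06 139.28 266.  ]
 [161.   235.6  -56.74 138.65 285.  ]]
```

Line centre is now about 140.35 against the tip at 139.9 to 140.2. Releasing with a partial opening and lifting straight up.

drive_tool(
  dp=[
    [0,0,0],
    [0,0,0],
    [0,0,0],
    [0,0,0],
    [0,0,5],
    [0,0,15],
    [0,0,35],
    [0,0,60],
    [0,0,85],
    [-10,0,100],
    [-30,-20,105],
    [-60,-50,110],
    [-95,-85,110],
    [-130,-120,110],
    [-150,-150,110],
    [-150,-170,110],
    [-150,-170,110],
  ],
  rot=[
    [0,0,0],
    [0,0,0],
    [0,0,0],
    [0,0,0],
    [0,0,0],
    [0,0,0],
    [0,0,0],
    [0,0,0],
    [0,0,0],
    [0,0,0],
    [0,0,0],
    [0,0,0],
    [0,0,0],
    [0,0,0],
    [0,0,0],
    [0,0,0],
    [0,0,0],
  ],
  grip=[55,55,55,55,55,55,55,55,55,55,55,55,55,55,55,55,55],
)

```text
clock: 25.75
position: [0.428, -0.0969, 0.441]
ee_rot: [0.999, 0.041, 0.001, -0.001]
force: [0.3, 1.0, 0.2]
grip_width: 0.0471
```

```bash
python3 cr.py; python3 look.py 12; python3 meas.py top12:140.4; python3 - <<'E'
from h import *
for c in ["top","side"]:
    s=dict(np.load(c+"12.npz")); save(s,c+"12w.png",(190,80,390,230) if c=="top" else (180,130,380,280),4)
    cv2.imwrite("pics/"+c+"12z.png",cv2.resize(cv2.imread("pics/%s12.png"%c)[140:480,200:540] ,None,fx=1.7,fy=1.7))
E
```

```text
25.75 [ 0.428  -0.0969  0.441 ] [-0.9151  0.2395  1.2128  2.0698 -0.2703  1.0025  0.5171] [0.3351 1.0242 0.2451] [-0.0652  0.0535  0.0307] 0.04705682649171503
phi -138.98664688530985 r 0.2790865659103346
top index_line 0.86 [0.5376 0.1962 0.076 ] yb -51.4
top index_line 0.54 [ 0.605  -0.3398 -0.0033] yb -565.0
top red_pointer 0.53 [0.5337 0.1955 0.0755] yb -50.3
top red_pointer 0.21 [ 0.3723 -0.0312 -0.0017] yb -186.7
side index_line 0.68 [0.5379 0.1981 0.0763] yb -49.8
side red_pointer 0.42 [0.5364 0.1894 0.0736] yb -57.0
top12
line
 [[151.   235.37 -29.75 141.01 441.  ]
 [152.   235.5  -32.45 140.5  672.  ]
 [153.   235.51 -35.16 140.31 692.  ]
 [154.   235.29 -37.89 140.69 546.  ]
 [155.   235.31 -40.59 140.46 545.  ]
 [156.   235.36 -43.29 140.16 843.  ]
 [157.   235.32 -45.99 140.07 350.  ]
 [158.   235.53 -48.67 139.36 550.  ]
 [159.   235.59 -51.36 139.02 614.  ]]
tip
 [[158.   235.33 -48.69 139.88 190.  ]
 [159.   235.37 -51.38 139.6  248.  ]
 [160.   235.44 -54.06 139.25 262.  ]
 [161.   235.64 -56.73 138.55 292.  ]]
```

View pics/top12w.png

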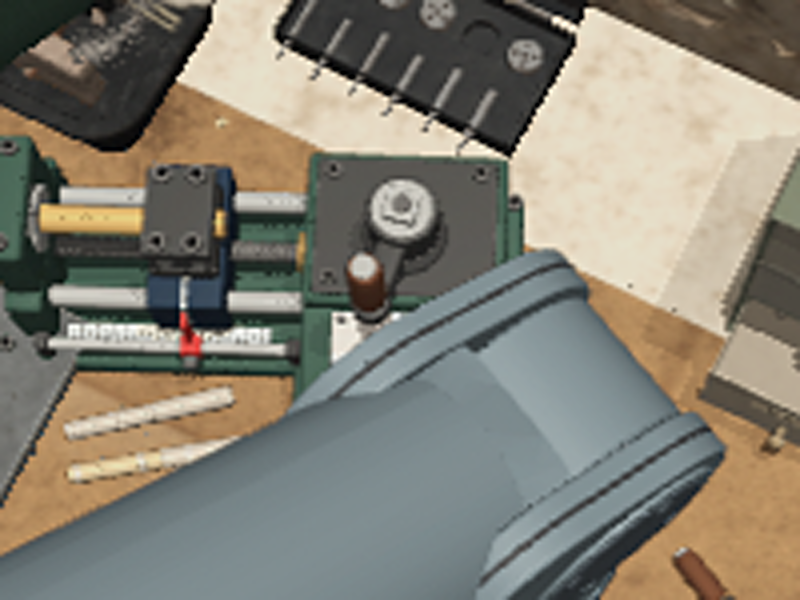

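View pics/side12w.png

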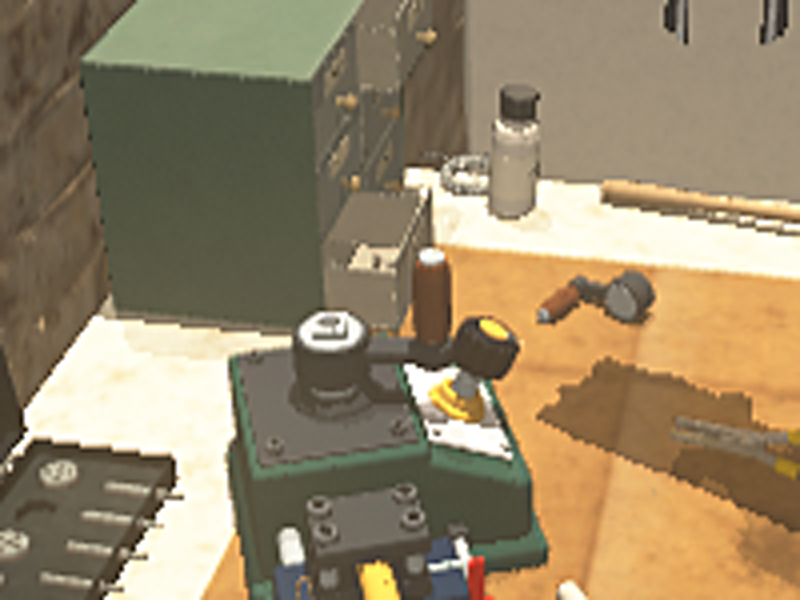

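View pics/side12.png

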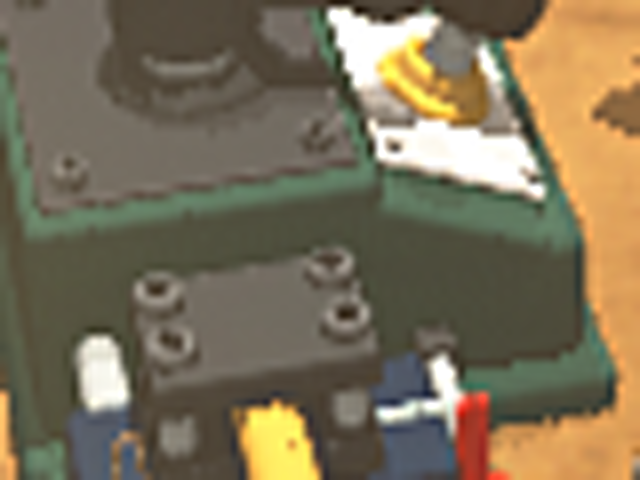

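The line meets the pointer in both views, at (187,300) in the top crop, and the crank is seated. One last check of the knob's turn angle from the earlier pictures.

```bash
python3 - <<'E'
from h import *
a=[]
for n in ["top0","top6"]:
    s=dict(np.load(n+".npz")); im=s["image"][155:187,272:306,::-1]; a.append(cv2.resize(im,None,fx=11,fy=11,interpolation=cv2.INTER_CUBIC))
cv2.imwrite("pics/knobcmp.png",np.hstack(a))
E
```

```text
(no output)
```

View pics/knobcmp.png

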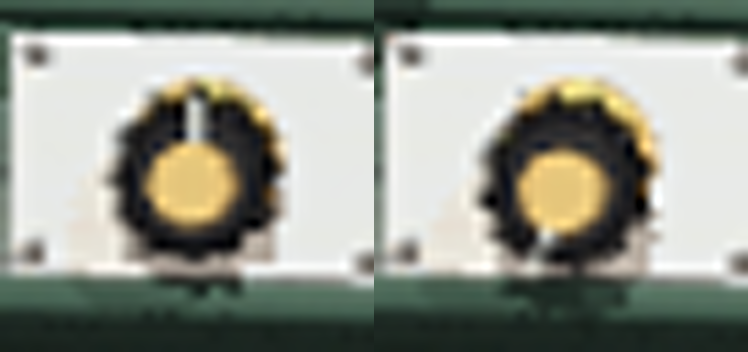

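The mark moved from 12 o'clock at (195,115) to lower left at (543,243). That is about 160° (2.8 rad) anticlockwise, the full stop. Handing in.

```bash
python3 -c "
from rig import *
print(close_job(), get_obs()['clock'])"
```

```text
the job is handed in; nothing more can be done
the job is handed in; nothing more can be done
```

The job is done and handed in, at about 26 s on the robot's clock. I pulled the lock screw out about 13 mm and unscrewed it anticlockwise to its stop. Then I wound the crank clockwise about 2.42 turns, let go and moved the arm clear.

**Lock screw:** after release it stays out by itself. The mark on the knob has turned about 160° (2.8 rad), which is the full stop.

**Crank:** it looks seated at its old height. The arm pressed it down lightly (about 4 to 10 N) whenever I checked while winding.

**Index line:** in the top picture its centre is within about 0.2 to 0.5 mm of the pointer tip along the bed. By eye, the side picture also shows them level.

**Checks that disagreed:**
- The network's side-view marks put the line about 7 mm from the pointer. The same marks were also several mm off in earlier pictures, so I went by my own pixel measurements. Those agreed with the crank travel (36.6 mm measured, 36.7 mm expected).
- On the first approach to the knob, joints 5 and 6 came to their range limits. I gripped it slightly farther out with a slightly eased tilt.

The bottle and the loose look-alike crank show no change in the last pictures, nor does the pointer. I took no separate measurement of the other loose things, and the arm partly covered some of them in the last pictures.

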